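# Set up the round bending board with formers, pad and weight

### The job

Set up the round plywood bending board for the next sign letter: stand the wide, short grey pipe midway between the red and the blue stop, stand the slim, tall dark pipe midway between the blue and the yellow stop, and lay the white pad flat midway between the yellow and the red stop with the iron holding weight standing upright on the middle of the pad. Leave the tape measure and the white bottle where they are.

Things in the scene. Friction and masses are not known exactly. Their poses are not given: they have to be found in the camera images.
- board: round plywood bending board, 330 mm across, 12 mm thick, lying fixed on the table, turned any way. Origin: centre of its underside; z up; upper face 12 mm above the table. A small flush brass disc marks its centre.
- stop_red: red-capped bench stop: an upright steel pin 24 mm across with a red round cap 30 mm across, 30 mm tall in all, fixed on the round plywood board (top of the cap 42 mm above the table). Origin: centre of its foot, on the board's upper face. The three stops stand at the corners of a triangle of equal sides, 240 mm from stop to stop; which colour is at which corner varies.
- stop_blue: blue-capped bench stop: an upright steel pin 24 mm across with a blue round cap 30 mm across, 30 mm tall in all, fixed on the round plywood board (top of the cap 42 mm above the table). Origin: centre of its foot, on the board's upper face. The three stops stand at the corners of a triangle of equal sides, 240 mm from stop to stop; which colour is at which corner varies.
- stop_yellow: yellow-capped bench stop: an upright steel pin 24 mm across with a yellow round cap 30 mm across, 30 mm tall in all, fixed on the round plywood board (top of the cap 42 mm above the table). Origin: centre of its foot, on the board's upper face. The three stops stand at the corners of a triangle of equal sides, 240 mm from stop to stop; which colour is at which corner varies.
- wide_pipe: wide, short mid-grey plastic pipe (bending former), open at both ends, standing upright: 47 mm outside diameter, 91 mm tall, 0.08 to 0.15 kg. Origin: centre of its lower end; z along the pipe, up.
- slim_pipe: slim, tall dark-grey plastic pipe (bending former), open at both ends, standing upright: 32 mm outside diameter, 150 mm tall, 0.11 kg. Origin: centre of its lower end; z along the pipe, up.
- pad: square white plastic pressing pad, 60 x 60 mm, 25 mm high, lying flat, with four small dark screw heads flush in its top. About 0.1 kg. Origin: centre of its underside; x and y square to its sides, z up.
- weight: dark grey cast iron holding weight: a block 35 mm thick along its x, 55 mm wide along its y, 48 mm high, with a fixed loop on top that reaches 71 mm (the loop is not solid in the simulation: grip the block by its 35 mm thickness). 0.49 to 0.82 kg. Stands upright. Origin: centre of its underside; z up.
- bystander_tape: yellow and black tape measure, 43 x 73 mm, 62 mm high, standing on the table beyond the board to the left; stays where it is. Origin: centre of its underside.
- bystander_bottle: small white plastic bottle, 48 mm across, 118 mm tall, standing beyond the board to the right; stays where it is. Origin: centre of its underside.
Not all that is in view belongs to the job. Several things look just like the weight: the one meant starts farthest to the robot's left.

How it is judged (in metres and radians):
At the end, for the whole second after the job is handed in: Pipes and pad upright/flat (0.08 rad) on the board, each 120 +-15 mm from its two stops and 208 +-15 mm from the third, underside 9-16 mm above the board's. Weight upright (0.08 rad), within 14 mm of the pad's centre, underside 21-29 mm above the pad's. All four at rest (horizontal distance between wide_pipe and stop_red between 0.105 and 0.135 m and horizontal distance between wide_pipe and stop_blue between 0.105 and 0.135 m and horizontal distance between wide_pipe and stop_yellow between 0.1928 and 0.2228 m and z of wide_pipe in the frame of board between 0.009 and 0.016 m and angle between each of wide_pipe, slim_pipe, pad, weight's own z axis and vertical below 0.08 rad and linear speed of each of wide_pipe, slim_pipe, pad, weight below 0.02 m/s and horizontal distance between slim_pipe and stop_blue between 0.105 and 0.135 m and horizontal distance between slim_pipe and stop_yellow between 0.105 and 0.135 m and horizontal distance between slim_pipe and stop_red between 0.1928 and 0.2228 m and z of slim_pipe in the frame of board between 0.009 and 0.016 m and horizontal distance between pad and stop_red between 0.105 and 0.135 m and horizontal distance between pad and stop_yellow between 0.105 and 0.135 m and horizontal distance between pad and stop_blue between 0.1928 and 0.2228 m and z of pad in the frame of board between 0.009 and 0.016 m and horizontal distance between weight and pad below 0.014 m and z of weight in the frame of pad between 0.021 and 0.029 m); the robot touches nothing.
It fails at once if the tape measure is moved by more than 20 mm (distance of bystander_tape from where it was at the start of the episode above 0.02 m).
It fails at once if the white bottle is moved by more than 20 mm (distance of bystander_bottle from where it was at the start of the episode above 0.02 m).
It also fails if it takes over 136 s, if anything falls off the work surface, if the arm or the gripper's body presses on something with over 40 N, if the wrist force passes 120 N, or if a joint passes its speed limit or range.

### The arm

A 7-joint arm with a two-finger parallel gripper is mounted at the origin on a cart in front of the work surface, level with it; the furniture and walls round the work are solid. World frame = base frame: x ahead of the robot, y to its left, z up, the work surface at z = 0. Lengths are in m, angles in degrees, forces in N, time in s.
With the tool pointing down it reaches from about 0.4 to 0.925 m from the base axis. Payload 5.6 kg.
Tool frame: the origin (TCP) lies between the finger pads; the fingertips stand 11 mm ahead of it and the grasp point (between the pads) lies 8 mm behind it; z points along the fingers, y is the direction in which the jaws open and shut (so a half turn about z gives the same grasp; the last joint's range is limited). The gripper opens to 85 mm and grips with 20 to 120 N. Pads are 22 mm wide; open, the fingers measure 114 mm over their backs; the gripper's body (76 mm by 85 mm) begins 54 mm behind the grasp point. The pads swing forward as they close: fully open they stand 13 mm farther back than shut.
Start: joints at [72.078, 26.786, -0.665, 91.828, 0.344, 61.387, -3.226], TCP at [0.173, -0.627, 0.219] pointing down, gripper open.
Joint ranges: [-144.91, 144.91], [-17.63, 115.5], [-89.93, 88.59], [15.96, 139.68], [-74.01, 254.01], [8.47, 105.57], [-167.45, 167.45]. Speed limits (degrees/s): [147.25, 147.25, 180, 180, 180, 180, 180].

### API

Orientations are given as [roll, pitch, yaw] about the fixed x, y, z axes, in that order (R = Rz(yaw) Ry(pitch) Rx(roll)).
In Python, from plant import bot, cams gives the robot as it stands.
- The arm moves only by the tool servo_tool, never from a script. Its argument "rows" is a list that holds one entry, the list of rows, each a list of 5 numbers: the shift along the tool's x, y, z in m, then the turn about the tool's z in degrees, then the finger opening in m, from 0 to 0.0854. In form: [[[x, y, z, roll, gripper], ...]]. A call has 1 to 8 rows; each row is the pose to reach, as a shift and turn from the pose commanded when the call began, along the tool's axes at that moment; what a row does not reach only later rows make up. A row lasts 1/12 s, in which the tool goes at most 41.7 mm and 7.16 degrees, less where a joint would pass 70% of its speed; a pose out of reach is approached as far as the arm can. A call with a gripper value outside its range is refused whole. The fingers move at their own pace and stop on an object; "grip_force" is the grip in N (left out, the last holds). Time passes only in rows, so rows that repeat a pose let the fingers close. It gives the time, the measured TCP pose, the force and the opening at its end, in the units of the state.
- bot.read_state(): the state, without advancing time (a new reading comes with each control period).
- cams.get_image(name): name is "side" or "top" or "wrist"; returns (picture, depth): 400x640x3 uint8, blue, green, red; 400x640 float32, m along the optical axis (not along the pixel's ray), 0 where there is no reading.
- cams.camera_model(name): a dict with "fov_y" (degrees; the focal length in pixels is half the picture's height over the tangent of half this angle, whatever the lens; pixels are square), "cx", "cy" (the principal point, pixels), "k1" (the pictures are not rectified: a ray, as slopes to the right and down, at radius r is drawn at 1 + k1 r^2 times it, then the intrinsics apply), "pose" (4x4, takes a point from camera to world coordinates). Camera axes: x right, y up, looking along -z (the intrinsics and any distortion apply to the point x, -y, -z); pixel columns grow to the right and rows downward; lengths in m; the calibration is good to about 2 mm. A picture is of the moment at which its call begins: read the wrist's pose just before it. camera_model takes no time and is no camera call; for the wrist camera it gives the pose at the moment of the call.
- bot.sign_off(): hands the job in, once; it reports no verdict.
The state is a dict: "time_s": time; "joint_pos": joint angles; "joint_velocities": joint speeds; "joint_efforts": joint torques, N m; "eef_pos": TCP position; "tool_rot": TCP orientation; "force": force on the tool from outside, world axes, zero at the start; "wrist_torque": the same for the moment, N m; "opening": finger opening in m.
Only numpy, scipy, OpenCV 4.12 (cv2) and the standard library are available. Lean on these libraries where they do the work, as an engineer would, in place of code of your own. Each camera call takes 0.05 s, during which the arm holds its last target.

## Working session

There is one attempt and no reset: what is moved stays moved. The work goes in short steps, Python scripts to look and compute and a tool call to move; the robot and the scene stay as the last step left them, time stands still between calls to the robot, and variables do not carry over. Pictures are saved under pics/ and viewed, and the job is handed in when it is done.

Besides the shell and the picture viewer there is one more tool, called after "Request:" in YAML: its name, and indented under it one key for each argument. servo_tool: Moves the arm, as the interface text tells. Its arguments: {"type":"object","properties":{"rows":{"type":"array"},"grip_force":{"type":"number"}},"required":["rows"]}

```bash
ls; mkdir -p pics
python3 - <<'E'
from plant import bot, cams
import cv2
s=bot.read_state();print(s)
for n in ("side","top"):
    im,d=cams.get_image(n);cv2.imwrite(f"pics/{n}0.png",im);m=cams.camera_model(n);print(n,m)
import numpy as np
np.save("/tmp/topd.npy",d)
E
```

```text
pics
{'time_s': 0.0, 'joint_pos': array([72.07735784, 26.83672905, -0.66467845, 91.88387279,  0.34460168,
       61.38517168, -3.22682511]), 'joint_velocities': array([ 0.00669266,  0.03742529,  0.11126324,  0.04522543, -0.09347651,
        0.02067199, -0.03407985]), 'joint_efforts': array([-2.15283712e-04, -5.32390130e+01,  2.16299831e-02, -2.51304817e+01,
        1.14498055e-02,  7.96865614e-03,  2.15391856e-05]), 'eef_pos': array([ 0.17302209, -0.62592573,  0.21790876]), 'tool_rot': array([-1.79896496e+02,  7.98717580e-03,  1.54545036e+01]), 'force': array([-0.30729417,  0.07726735,  0.24382827]), 'wrist_torque': array([0.04228487, 0.00541594, 0.0163567 ]), 'opening': 0.08511314380195384}
side {'fov_y': 54.64263516090834, 'cx': 316.9718134693134, 'cy': 205.64414840723387, 'k1': -0.0048820807411952835, 'pose': array([[-0.87604142,  0.20861785, -0.43477582,  0.05568307],
       [-0.48222819, -0.38405786,  0.78737255,  0.8563956 ],
       [-0.0027191 ,  0.89943213,  0.437052  ,  0.60018088],
       [ 0.        ,  0.        ,  0.        ,  1.        ]])}
top {'fov_y': 49.50169341642288, 'cx': 317.3667186999057, 'cy': 199.90247458246444, 'k1': 0.0024621170908750226, 'pose': array([[-0.01958506,  0.99248255, -0.12080903,  0.41859131],
       [-0.99980588, -0.01918136,  0.00450375, -0.10051777],
       [ 0.00215262,  0.12087378,  0.99266555,  1.48415097],
       [ 0.        ,  0.        ,  0.        ,  1.        ]])}
```

View pics/side0.png

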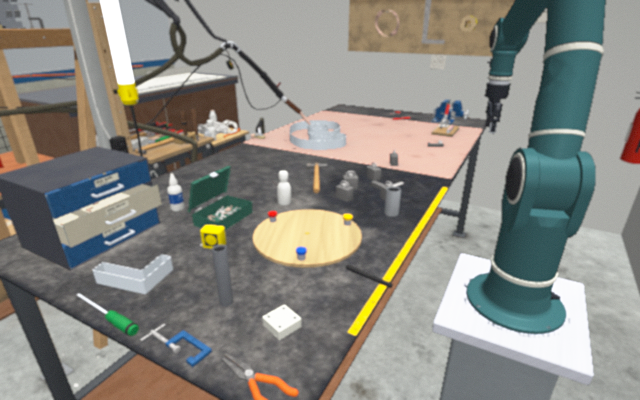

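View pics/top0.png

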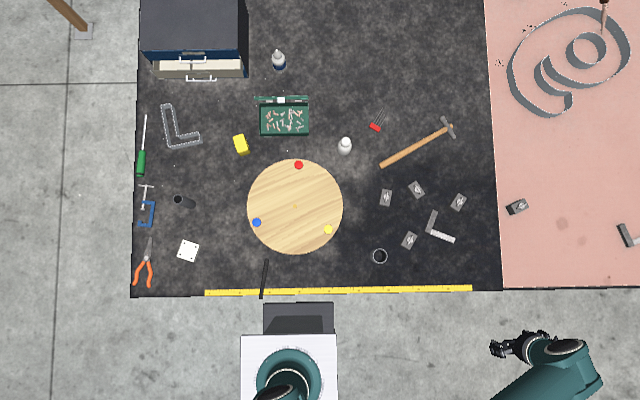

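The top view shows the board at about (295,207), with stops red (298,165), blue (257,223) and yellow (328,230). The slim pipe is at (183,200), the pad at (188,250) and the wide pipe at (380,256).

Weight candidates are (387,197), (416,189), (410,240), (458,202) and (517,206). Robot-left is image-left, so (387,197) fits. I'll confirm that in a crop and measure.

```bash
cat > h.py <<'E'
import numpy as np, cv2
from plant import bot, cams
def rays(m,px):
    px=np.atleast_2d(np.asarray(px,float)); f=200/np.tan(np.radians(m['fov_y']/2))
    d=(px-[m['cx'],m['cy']])/f; u=d.copy()
    for _ in range(6): u=d/(1+m['k1']*(u**2).sum(1,keepdims=True))
    c=np.c_[u[:,0],-u[:,1],-np.ones(len(u))]
    return m['pose'][:3,3], c@m['pose'][:3,:3].T
def plane(m,px,z):
    o,r=rays(m,px); t=(z-o[2])/r[:,2]; return o+r*t[:,None]
def pts(m,d,stepmask):
    v,u=np.nonzero(stepmask&(d>0)); o,r=rays(m,np.c_[u,v]); return o+r*d[v,u][:,None], np.c_[u,v]
def proj(m,P):
    P=np.atleast_2d(P); c=(P-m['pose'][:3,3])@m['pose'][:3,:3]; u=np.c_[c[:,0],-c[:,1]]/-c[:,2:3]
    f=200/np.tan(np.radians(m['fov_y']/2)); u=u*(1+m['k1']*(u**2).sum(1,keepdims=True)); return u*f+[m['cx'],m['cy']]
def tomove(xyz,yaw=None):
    """shift in tool axes to go to world xyz"""
    from scipy.spatial.transform import Rotation as R
    s=bot.read_state(); T=R.from_euler('xyz',s['tool_rot'],degrees=True)
    return T.inv().apply(np.asarray(xyz)-s['eef_pos'])
E
python3 - <<'E'
from h import *
im=cv2.imread("pics/top0.png");m=cams.camera_model("top");d=np.load("/tmp/topd.npy")
hsv=cv2.cvtColor(im,cv2.COLOR_BGR2HSV)
R={}
for n,(a,b),(x,y) in (("red",((0,150,80),(8,255,255)),(298,165)),("blue",((105,150,80),(125,255,255)),(257,223)),("yellow",((24,150,120),(34,255,255)),(328,230))):
    k=cv2.inRange(hsv,a,b); w=np.zeros_like(k); w[y-9:y+10,x-9:x+10]=1; k=(k>0)&(w>0)
    p=np.argwhere(k)[:,::-1].mean(0); P=plane(m,p,.042)[0]; R[n]=P; print(n,k.sum(),p,P.round(4))
for a,b in(("red","blue"),("blue","yellow"),("yellow","red")): print(a,b,np.linalg.norm(R[a]-R[b]),((R[a]+R[b])/2).round(4))
print("ctr",sum(R.values())/3)
# depth based tall things
v,u=np.mgrid[0:400,0:640]; P,uv=pts(m,d,np.ones((400,640),bool))
Z=np.full((400,640),np.nan); XY=np.full((400,640,2),np.nan); Z[uv[:,1],uv[:,0]]=P[:,2]; XY[uv[:,1],uv[:,0]]=P[:,:2]
for n,(x,y) in dict(slim=(180,200),pad=(188,250),wide=(380,256),wt=(387,197),tape=(241,145),bottle=(345,145)).items():
    z=Z[y-14:y+15,x-14:x+15]; xy=XY[y-14:y+15,x-14:x+15]; k=z>.012
    zt=np.nanpercentile(z[k],90); kk=k&(z>zt-.01)
    r=cv2.minAreaRect((xy[kk]*1000).astype(np.float32))
    print(n,"ztop",zt.round(3),"rect",r)
crop=lambda x0,y0,w,h,s:cv2.resize(im[y0:y0+h,x0:x0+w],None,fx=s,fy=s,interpolation=cv2.INTER_CUBIC)
cv2.imwrite("pics/c1.png",crop(360,170,170,110,4)); cv2.imwrite("pics/c2.png",crop(130,170,110,110,5))
E
```

```text
red 56 [298.16071429 164.375     ] [ 0.7164 -0.0445  0.042 ]
blue 50 [256.16 221.92] [0.5243 0.098  0.042 ]
yellow 4 [324.25 229.75] [ 0.4938 -0.128   0.042 ]
red blue 0.23919095364219092 [0.6203 0.0268 0.042 ]
blue yellow 0.22799155277657984 [ 0.509 -0.015  0.042]
yellow red 0.23770398811197116 [ 0.6051 -0.0862  0.042 ]
ctr [ 0.578154   -0.02481869  0.042     ]
slim ztop 0.15 rect ((593.6963500976562, 325.68817138671875), (31.299657821655273, 28.040870666503906), 89.12333679199219)
pad ztop 0.029 rect ((437.04437255859375, 328.9501647949219), (61.430198669433594, 60.02806854248047), 69.34270477294922)
wide ztop 0.093 rect ((406.90643310546875, -301.009521484375), (45.68842315673828, 45.793052673339844), 38.21465301513672)
wt ztop 0.062 rect ((600.595703125, -334.8316650390625), (30.488014221191406, 51.51595687866211), 69.89530944824219)
tape ztop 0.065 rect ((791.396728515625, 148.5772247314453), (61.56235885620117, 40.32737350463867), 20.151567459106445)
bottle ztop 0.119 rect ((775.5087890625, -200.88677978515625), (30.3736515045166, 30.388010025024414), 66.54627990722656)
```

View pics/c1.png

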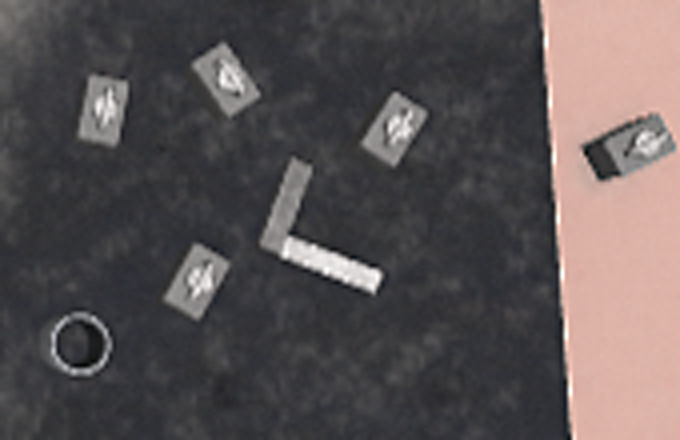

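View pics/c2.png

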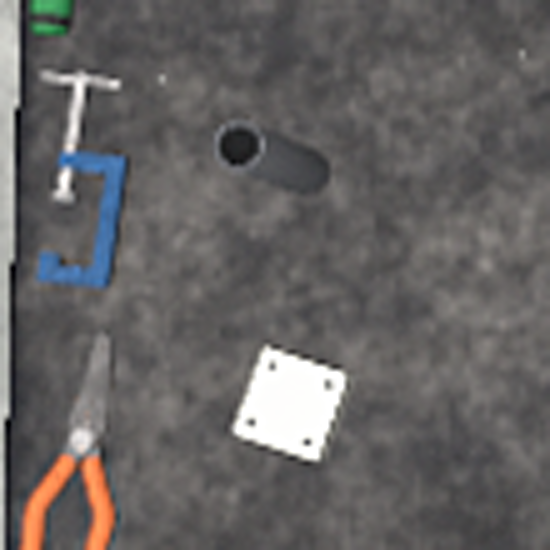

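The enlarged crop shows the leftmost weight at crop (104,110), which is px (386,197). It has nothing similar further left, so it's the one meant. Next I'll refine the yellow stop and the object rectangles.

Run:
```python
from h import *
im=cv2.imread("pics/top0.png");m=cams.camera_model("top");d=np.load("/tmp/topd.npy")
hsv=cv2.cvtColor(im,cv2.COLOR_BGR2HSV)
print(hsv[228:233,322:334,0]); print(hsv[228:233,322:334,1])
k=cv2.inRange(hsv,(20,130,60),(38,255,255))>0; w=np.zeros_like(k); w[220:242,316:341]=1;k&=w
n,l,st,c=cv2.connectedComponentsWithStats(k.astype(np.uint8)); i=1+st[1:,4].argmax(); print("yel",st[i],c[i],plane(m,c[i],.042))
# brass disc / board centre by contour
P,uv=pts(m,d,np.ones((400,640),bool)); Z=np.full((400,640),np.nan);XY=np.full((400,640,2),np.nan); Z[uv[:,1],uv[:,0]]=P[:,2]; XY[uv[:,1],uv[:,0]]=P[:,:2]
b=(cv2.inRange(hsv,(8,40,120),(30,160,255))>0); b[:, :235]=0;b[:,350:]=0;b[:150]=0;b[265:]=0
cn=max(cv2.findContours(b.astype(np.uint8),0,1)[0],key=cv2.contourArea).reshape(-1,2)
cw=plane(m,cn,.012)[:,:2]; print("board",cv2.minEnclosingCircle((cw*1000).astype(np.float32)))
g=lambda x,y,r:(slice(y-r,y+r+1),slice(x-r,x+r+1))
for nm,(x,y),r,zt in (("slim",(178,199),10,.15),("wide",(380,256),14,.091),("wt",(387,197),14,.048),("pad",(188,250),17,.025)):
    s=g(x,y,r); 
    if nm in("wt",):  kk=(hsv[s][...,2]>85)
    elif nm=="pad": kk=hsv[s][...,2]>170
    else: kk=Z[s]>zt-.012
    q=np.argwhere(kk)[:,::-1]+[x-r,y-r]; q=plane(m,q,zt)[:,:2]*1000
    print(nm,len(q),cv2.minAreaRect(q.astype(np.float32)),"mean",q.mean(0))
```

```text
[[19 21 28 29 29 29 29 30 30 30 24 18]
 [20 21 29 30 29 29 30 30 30 30 25 16]
 [21 21 28 30 30 30 30 30 30 30 23 15]
 [21 21 22 30 30 30 30 30 30 30 17 17]
 [21 21 17 25 30 30 30 30 30 23 16 18]]
[[ 73  79 153 134 132 127 126 125 125 124 137  70]
 [ 72  76 150 131 127 125 122 122 122 124 144  73]
 [ 71  73 155 128 126 122 121 119 117 119 144  76]
 [ 71  72 154 136 121 120 118 117 115 140  99  79]
 [ 70  70  93 159 135 118 112 118 129 110  77  82]]
yel [324 225   7   9  30] [326.56666667 227.8       ] [[ 0.5001427  -0.13579753  0.042     ]]
board ((579.5733642578125, -28.066125869750977), 166.2450408935547)
slim 53 ((593.6896362304688, 324.8057861328125), (31.526845932006836, 28.084938049316406), 88.89595031738281) mean [594.01738662 325.50240612]
wide 65 ((406.7368469238281, -300.5069274902344), (46.7994384765625, 45.290706634521484), 43.541748046875) mean [ 407.61765217 -300.32613238]
wt 173 ((598.5398559570312, -334.2514953613281), (33.96281433105469, 56.57383346557617), 76.53540802001953) mean [ 598.37693188 -334.30393448]
pad 335 ((434.9393005371094, 329.2737121582031), (60.539485931396484, 61.26097869873047), 70.6943130493164) mean [434.89402802 329.33488035]
```

Run:
```python
from h import *
print(tomove([.407,-.3005,.2]))
```

```text
[ 0.31224329 -0.25132855  0.01837914]
```

Request:
servo_tool:
  rows:
    - [[0.1,-0.08,0.006,0,0.085],[0.2,-0.16,0.012,0,0.085],[0.312,-0.251,0.018,0,0.085],[0.312,-0.251,0.018,0,0.085],[0.312,-0.251,0.018,0,0.085],[0.312,-0.251,0.018,0,0.085],[0.312,-0.251,0.018,0,0.085],[0.312,-0.251,0.018,0,0.085]]
  grip_force: 40

```text
time_s: 0.77
eef_pos: [0.3683, -0.3543, 0.2037]
tool_rot: [-180.0, 0.0, 15.4]
force: [0.6, -0.7, -0.7]
opening: 0.0852
```

Run:
```python
from h import *
print(tomove([.407,-.3005,.2]))
m=cams.camera_model("wrist");im,d=cams.get_image("wrist");cv2.imwrite("pics/w1.png",im);print(m)
s=bot.read_state();print(s['eef_pos'])
for p in ([.407,-.3005,.091],):print(proj(m,p))
```

```text
[ 0.05166159 -0.04154308  0.00366427]
{'fov_y': 58.16893120174754, 'cx': 326.49731215816047, 'cy': 194.82716762987323, 'k1': 0.008695525279408908, 'pose': array([[ 2.66002053e-01,  9.31220225e-01,  2.49142128e-01,
         4.31283038e-01],
       [-9.63972450e-01,  2.57005583e-01,  6.85947997e-02,
        -3.37627787e-01],
       [-1.54053059e-04, -2.58412505e-01,  9.66034654e-01,
         3.59115256e-01],
       [ 0.00000000e+00,  0.00000000e+00,  0.00000000e+00,
         1.00000000e+00]])}
[ 0.37413846 -0.34593173  0.20340474]
[[268.64932909 117.78433388]]
```

View pics/w1.png

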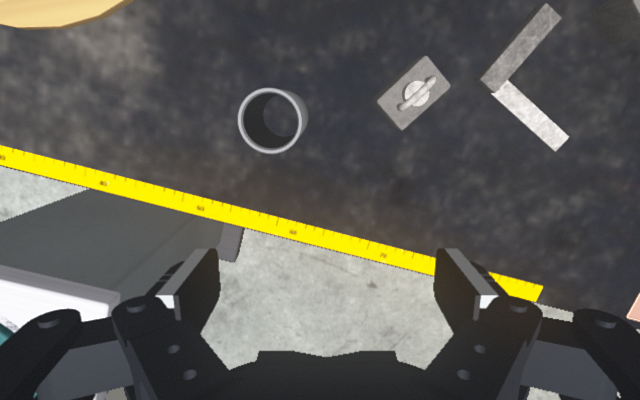

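The wide pipe's rim centre is at (270,120), against (269,118) predicted, so the calibration agrees. I'll move over it and then down.

Request:
servo_tool:
  rows:
    - [[0.026,-0.021,0.003,0,0.085],[0.052,-0.042,0.004,0,0.085],[0.052,-0.042,0.004,0,0.085],[0.052,-0.042,0.004,0,0.085]]

```text
time_s: 1.15
eef_pos: [0.4075, -0.3002, 0.1996]
tool_rot: [-180.0, 0.0, 15.7]
force: [-0.7, -0.5, -0.8]
opening: 0.0849
```

Run:
```python
from h import *
print(bot.read_state()['eef_pos'],tomove([.407,-.3005,.057]))
```

```text
[ 0.40751981 -0.30019229  0.19963043] [-0.00056098  0.00025286  0.14263038]
```

Request:
servo_tool:
  rows:
    - [[0,0,0.03,0,0.085],[0,0,0.065,0,0.085],[0,0,0.1,0,0.085],[0,0,0.125,0,0.085],[0,0,0.143,0,0.085],[0,0,0.143,0,0.085],[0,0,0.143,0,0.04],[0,0,0.143,0,0.03]]

```text
time_s: 1.82
eef_pos: [0.4069, -0.3031, 0.0578]
tool_rot: [179.9, -0.0, 15.4]
force: [-0.0, -0.4, 0.5]
opening: 0.0635
```

Request:
servo_tool:
  rows:
    - [[0,0,0,0,0.03],[0,0,0,0,0.03],[0,0,0,0,0.03],[0,0,0,0,0.03],[0,0,0,0,0.03],[0,0,0,0,0.03]]

```text
time_s: 2.32
eef_pos: [0.4076, -0.3027, 0.0585]
tool_rot: [179.8, -0.1, 15.5]
force: [-1.3, 0.5, 6.9]
opening: 0.0464
```

Request:
servo_tool:
  rows:
    - [[0,0,-0.03,0,0.03],[0,0,-0.065,0,0.03],[0,0,-0.1,0,0.03],[0.029,-0.026,-0.1,0,0.03],[0.058,-0.052,-0.1,0,0.03],[0.087,-0.078,-0.1,0,0.03],[0.116,-0.104,-0.1,0,0.03],[0.145,-0.13,-0.1,0,0.03]]

```text
time_s: 2.98
eef_pos: [0.5124, -0.1366, 0.1577]
tool_rot: [179.9, -0.1, 15.4]
force: [0.6, -0.8, -1.7]
opening: 0.0461
```

Request:
servo_tool:
  rows:
    - [[0.029,-0.026,0,0,0.03],[0.058,-0.052,0,0,0.03],[0.087,-0.078,0,0,0.03],[0.116,-0.104,0,0,0.03],[0.14,-0.124,0,0,0.03],[0.149,-0.132,0,0,0.03],[0.149,-0.132,0,0,0.03],[0.149,-0.132,0,0,0.03]]

```text
time_s: 3.65
eef_pos: [0.6197, 0.0287, 0.1567]
tool_rot: [180.0, 0.1, 15.5]
force: [-1.0, -0.3, -1.6]
opening: 0.0465
```

Run:
```python
from h import *
print(bot.read_state()['eef_pos'],tomove([.621,.028,.0715]))
for n in ("wrist","side"):
    im,d=cams.get_image(n);cv2.imwrite(f"pics/{n}2.png",im)
```

```text
[0.61972731 0.02871433 0.1566998 ] [0.00112023 0.00097579 0.08519935]
```

View pics/side2.png

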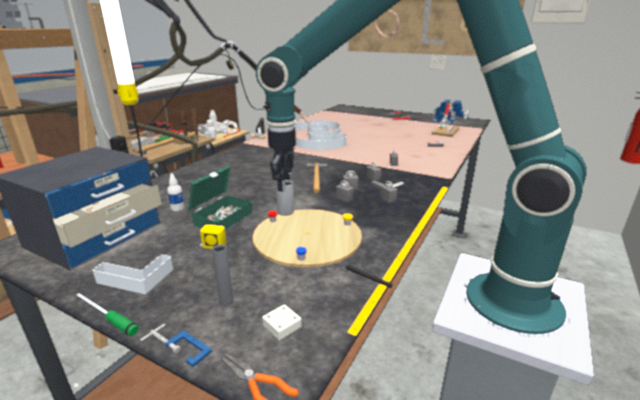

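The wide pipe is held upright at (285,197), above the board midway between the red and blue stops. Now I'll lower it.

Request:
servo_tool:
  rows:
    - [[0.001,0.001,0.025,0,0.03],[0.001,0.001,0.05,0,0.03],[0.001,0.001,0.065,0,0.03],[0.001,0.001,0.075,0,0.03],[0.001,0.001,0.08,0,0.03],[0.001,0.001,0.083,0,0.03],[0.001,0.001,0.085,0,0.03],[0.001,0.001,0.085,0,0.03]]

```text
time_s: 4.42
eef_pos: [0.6219, 0.0281, 0.0725]
tool_rot: [180.0, -0.1, 15.4]
force: [0.5, -0.5, -1.3]
opening: 0.0463
```

Request:
servo_tool:
  rows:
    - [[0,0,0,0,0.052],[0,0,0,0,0.06],[0,0,0,0,0.085],[0,0,0,0,0.085],[0,0,0,0,0.085],[0,0,-0.02,0,0.085],[0,0,-0.06,0,0.085],[0,0,-0.1,0,0.085]]

```text
time_s: 5.08
eef_pos: [0.6201, 0.0283, 0.1715]
tool_rot: [-179.9, 0.2, 15.5]
force: [0.9, 0.0, 0.6]
opening: 0.0847
```

Run:
```python
from h import *
s=bot.read_state();print(s['eef_pos'],s['tool_rot'],tomove([.435,.329,.2]))
for n in ("wrist",):
    im,d=cams.get_image(n);cv2.imwrite(f"pics/{n}3.png",im)
```

```text
[0.62005625 0.02825157 0.17150775] [-179.93901005    0.22677001   15.46886133] [-0.09825068 -0.33924091 -0.02774251]
```

View pics/wrist3.png

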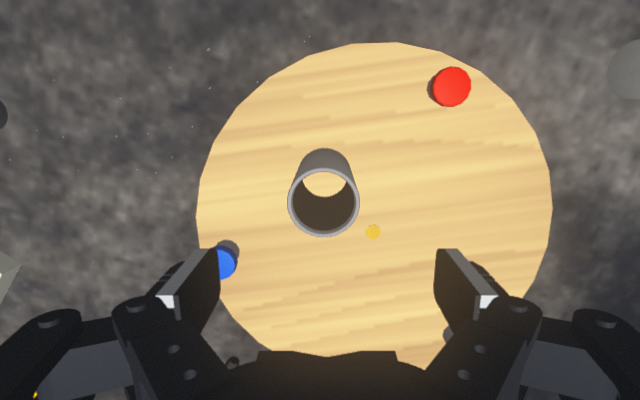

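The wide pipe stands on the board with its rim at (323,203); the red stop is at (451,87), blue at (225,262) and the brass disc at (373,231). Next is the pad: turn +35° so the jaws square with its sides.

Request:
servo_tool:
  rows:
    - [[-0.01,-0.04,-0.028,7,0.085],[-0.022,-0.08,-0.028,14,0.085],[-0.033,-0.12,-0.028,21,0.085],[-0.045,-0.16,-0.028,28,0.085],[-0.057,-0.2,-0.028,35,0.085],[-0.069,-0.24,-0.028,35,0.085],[-0.081,-0.28,-0.028,35,0.085],[-0.093,-0.32,-0.028,35,0.085]]

```text
time_s: 5.8
eef_pos: [0.4509, 0.3046, 0.2002]
tool_rot: [-180.0, -0.0, -19.6]
force: [0.6, 0.7, -0.7]
opening: 0.0853
```

Run:
```python
from h import *
m=cams.camera_model("wrist");s=bot.read_state()
im,d=cams.get_image("wrist");cv2.imwrite(f"pics/w4.png",im)
print(s['eef_pos'],s['tool_rot'],tomove([.435,.329,.1]))
hsv=cv2.cvtColor(im,cv2.COLOR_BGR2HSV); k=cv2.inRange(hsv,(0,0,150),(180,50,255))
n,l,st,c=cv2.connectedComponentsWithStats(k)
for i in range(1,n):
    if st[i,4]>800:
        q=cv2.findContours((l==i).astype(np.uint8),0,1)[0][0].reshape(-1,2); print(st[i],cv2.minAreaRect((plane(m,q,.025)[:,:2]*1000).astype(np.float32)))
```

```text
[0.4509013  0.30460621 0.20020092] [-1.79962973e+02 -4.83587980e-02 -1.95537128e+01] [-0.01364945 -0.0108491   0.10066163]
[    0     5   152   340 25483] ((492.477294921875, 540.5087280273438), (148.53741455078125, 335.2705078125), 57.49146270751953)
[ 25   6  62  69 967] ((638.7599487304688, 481.56024169921875), (48.660709381103516, 56.58929443359375), 56.55144119262695)
[ 261  140   89   91 4504] ((436.12005615234375, 327.2650451660156), (79.78671264648438, 79.6709213256836), 0.36692512035369873)
[164 191  32  71 824] ((448.56280517578125, 459.8189392089844), (22.033809661865234, 72.22750854492188), 83.85713195800781)
[ 220  291  233   79 7533] ((253.12705993652344, 359.15240478515625), (244.20565795898438, 88.5324935913086), 89.97348022460938)
```

View pics/w4.png

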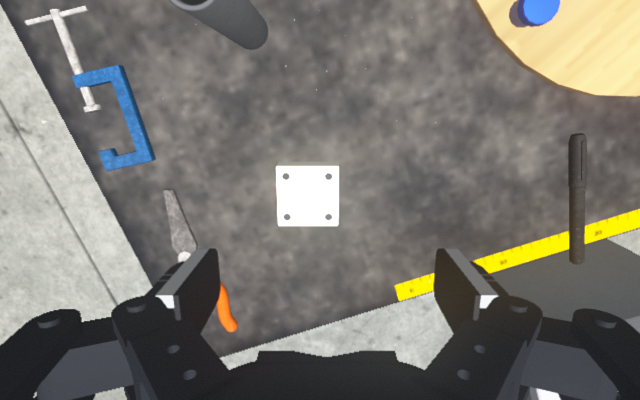

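The pad is at (308,196) with its sides square to the jaws, and the pliers at (180,225) are clear of the fingers.

Run:
```python
from h import *
m=cams.camera_model("wrist");P=plane(m,[308,196.5],.025)[0];print(P,tomove([P[0],P[1],.015]))
```

```text
[0.42648513 0.33894404 0.025     ] [-0.02459439 -0.01708249  0.18573653]
```

Run:
```python
from h import *
print(bot.read_state()['eef_pos'])
m=cams.camera_model("wrist");im,d=cams.get_image("wrist")
hsv=cv2.cvtColor(im,cv2.COLOR_BGR2HSV); k=cv2.inRange(hsv,(0,0,190),(180,40,255)); k[:,:230]=0;k[:,400:]=0;k[:120]=0;k[270:]=0
q=np.argwhere(k>0)[:,::-1]; print(len(q),q.mean(0),cv2.minAreaRect((plane(m,q,.025)[:,:2]*1000).astype(np.float32)))
print(tomove([.435,.329,.015]))
```

```text
[0.4446134  0.31372097 0.20055301]
3781 [314.64506744 185.15657234] ((434.2721862792969, 329.4542236328125), (59.51914596557617, 60.370574951171875), 70.78055572509766)
[-0.01684825 -0.0129344   0.18555829]
```

Request:
servo_tool:
  rows:
    - [[-0.017,-0.013,0.05,0,0.085],[-0.017,-0.013,0.09,0,0.085],[-0.017,-0.013,0.12,0,0.085],[-0.017,-0.013,0.12,0,0.085],[-0.017,-0.013,0.12,0,0.085],[-0.017,-0.013,0.12,0,0.085]]

```text
time_s: 6.4
eef_pos: [0.4418, 0.3215, 0.0817]
tool_rot: [-179.9, -0.1, -19.6]
force: [0.1, -0.6, 1.1]
opening: 0.0849
```

Run:
```python
from h import *
s=bot.read_state();print(s['eef_pos'],s['tool_rot'],tomove([.4345,.3293,.0145]))
```

```text
[0.44184108 0.32151939 0.08165441] [-1.79882252e+02 -8.48749928e-02 -1.95824077e+01] [-0.00962371 -0.00473214  0.06715009]
```

Request:
servo_tool:
  rows:
    - [[-0.01,-0.005,0.02,0,0.085],[-0.01,-0.005,0.04,0,0.085],[-0.01,-0.005,0.04,0,0.085],[-0.01,-0.005,0.055,0,0.085],[-0.01,-0.005,0.067,0,0.085],[-0.01,-0.005,0.067,0,0.085]]

```text
time_s: 6.9
eef_pos: [0.4332, 0.3285, 0.0131]
tool_rot: [180.0, -0.0, -19.6]
force: [-1.0, -0.2, 0.7]
opening: 0.0852
```

Request:
servo_tool:
  rows:
    - [[0,0,0,0,0.05],[0,0,0,0,0.045],[0,0,0,0,0.045],[0,0,0,0,0.045],[0,0,0,0,0.045],[0,0,0,0,0.045],[0,0,0,0,0.045]]

```text
time_s: 7.48
eef_pos: [0.4327, 0.3291, 0.013]
tool_rot: [-180.0, -0.0, -19.5]
force: [-0.5, -0.1, -0.8]
opening: 0.0446
```

The opening is 44.6 mm, below the pad's 60 mm, so I need to look.

Run:
```python
from h import *
print(bot.read_state())
for n in ("wrist","side"):
    im,d=cams.get_image(n);cv2.imwrite(f"pics/{n}5.png",im if n=="wrist" else cv2.resize(im[200:370,180:400],None,fx=3,fy=3))
```

```text
{'time_s': 7.4833, 'joint_pos': array([ -30.27551314,   34.86585521,  -13.21531535,  113.11769253,
         13.7076551 ,   33.48337939, -162.22207103]), 'joint_velocities': array([-0.09764516,  0.19914345, -0.00951134,  0.12156499,  0.05677121,
        0.02732222, -0.04642427]), 'joint_efforts': array([ 1.54995150e-02, -5.03688419e+01, -3.23864982e+00, -1.53942919e+01,
        7.15024667e-03,  3.86948868e-04,  4.90470666e-04]), 'eef_pos': array([0.43274017, 0.32906883, 0.01300149]), 'tool_rot': array([-1.79994090e+02, -6.42150997e-03, -1.95426315e+01]), 'force': array([-0.49412702, -0.07705619, -0.84522413]), 'wrist_torque': array([-0.0171311 ,  0.01168975,  0.02901098]), 'opening': 0.04456264487078432}
```

View pics/wrist5.png

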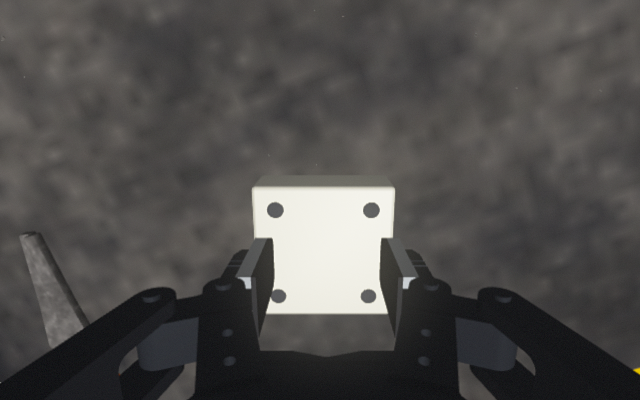

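View pics/side5.png

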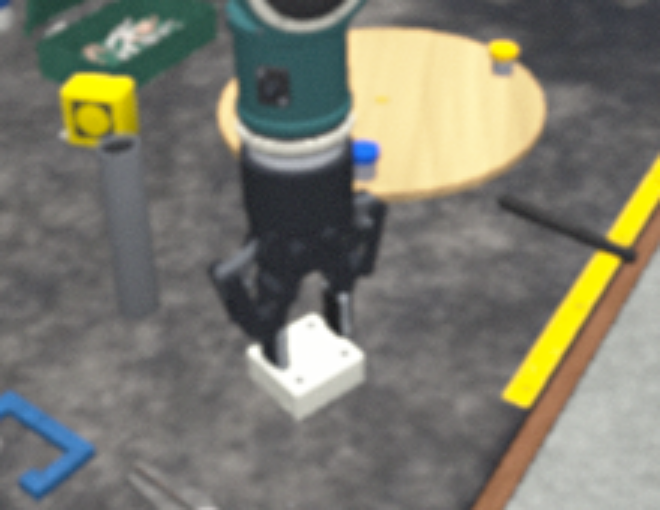

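Run:
```python
from h import *
m=cams.camera_model("wrist");im,d=cams.get_image("wrist")
P,uv=pts(m,d,np.ones((400,640),bool)); I={(u,v):p for (u,v),p in zip(map(tuple,uv),P)}
for q in [(320,200),(320,250),(320,300),(265,200),(380,200),(150,150),(265,182),(265,245),(268,300),(255,275),(240,285),(391,245),(395,270)]: print(q,I.get(q))
hsv=cv2.cvtColor(im,cv2.COLOR_BGR2HSV); k=cv2.inRange(hsv,(0,0,190),(180,40,255)); 
q=np.argwhere(k>0)[:,::-1]; q=q[(q[:,1]<312)&(q[:,0]>245)&(q[:,0]<400)&(q[:,1]>184)]; print(cv2.minAreaRect((plane(m,q,.025)[:,:2]*1000).astype(np.float32)))
im2,_=cams.get_image("side");cv2.imwrite("pics/s6.png",cv2.resize(im2[290:350,240:320],None,fx=8,fy=8))
```

```text
(320, 200) [0.45683981 0.32265183 0.02457689]
(320, 250) [0.43572568 0.33026517 0.02450947]
(320, 300) [0.41354065 0.33824267 0.02554818]
(265, 200) [0.46448768 0.34417426 0.02458625]
(380, 200) [0.44870853 0.29920281 0.02523328]
(150, 150) [4.99950867e-01 3.92108975e-01 5.61110671e-05]
(265, 182) [0.47059024 0.34283795 0.01819464]
(265, 245) [0.45165275 0.34630363 0.04181976]
(268, 300) [0.43129746 0.35271886 0.04511474]
(255, 275) [0.45087756 0.34597554 0.0645624 ]
(240, 285) [0.45251308 0.34852738 0.07212882]
(391, 245) [0.43516458 0.30136098 0.04064266]
(395, 270) [0.43560539 0.30349702 0.06076709]
((435.4355773925781, 331.4842224121094), (63.526123046875, 57.582637786865234), 70.43376922607422)
```

View pics/s6.png

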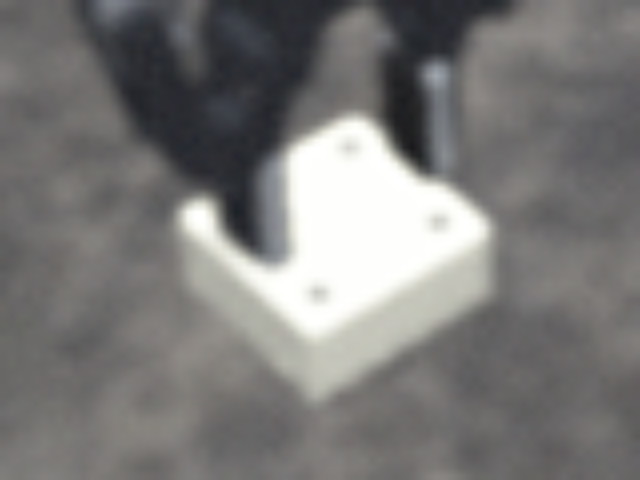

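Run:
```python
from h import *
m=cams.camera_model("wrist");s=bot.read_state();im,d=cams.get_image("wrist")
P,uv=pts(m,d,np.ones((400,640),bool))
from scipy.spatial.transform import Rotation as R
T=R.from_euler('xyz',s['tool_rot'],degrees=True); L=T.inv().apply(P-s['eef_pos'])
for r in range(230,350,8):
    a=[(int(u),*(1000*l).round(0).astype(int)) for (u,v),l in zip(uv,L) if v==r and 236<=u<=280 and u%6==0]
    print(r,a)
```

```text
230 [(240, np.int64(2), np.int64(-43), np.int64(13)), (246, np.int64(3), np.int64(-39), np.int64(12)), (252, np.int64(2), np.int64(-37), np.int64(13)), (258, np.int64(12), np.int64(-28), np.int64(-12)), (264, np.int64(12), np.int64(-26), np.int64(-13)), (270, np.int64(12), np.int64(-23), np.int64(-13)), (276, np.int64(12), np.int64(-21), np.int64(-13))]
238 [(240, np.int64(-2), np.int64(-43), np.int64(13)), (246, np.int64(-2), np.int64(-40), np.int64(12)), (252, np.int64(-2), np.int64(-37), np.int64(13)), (258, np.int64(12), np.int64(-27), np.int64(-21)), (264, np.int64(11), np.int64(-25), np.int64(-19)), (270, np.int64(11), np.int64(-22), np.int64(-20)), (276, np.int64(8), np.int64(-21), np.int64(-12))]
246 [(240, np.int64(-6), np.int64(-43), np.int64(13)), (246, np.int64(-6), np.int64(-40), np.int64(13)), (252, np.int64(11), np.int64(-28), np.int64(-28)), (258, np.int64(11), np.int64(-25), np.int64(-28)), (264, np.int64(12), np.int64(-23), np.int64(-29)), (270, np.int64(9), np.int64(-22), np.int64(-22)), (276, np.int64(5), np.int64(-21), np.int64(-14))]
254 [(246, np.int64(11), np.
[... 3555 characters left out ...]
 np.int64(-18), np.int64(-88)), (246, np.int64(17), np.int64(-16), np.int64(-89)), (252, np.int64(17), np.int64(-15), np.int64(-89)), (258, np.int64(-10), np.int64(-22), np.int64(-52)), (264, np.int64(-57), np.int64(-33), np.int64(13)), (270, np.int64(-57), np.int64(-30), np.int64(13)), (276, np.int64(-56), np.int64(-26), np.int64(11))]
342 [(240, np.int64(17), np.int64(-17), np.int64(-91)), (246, np.int64(17), np.int64(-16), np.int64(-92)), (252, np.int64(17), np.int64(-15), np.int64(-91)), (258, np.int64(18), np.int64(-13), np.int64(-92)), (264, np.int64(-62), np.int64(-33), np.int64(13)), (270, np.int64(-62), np.int64(-30), np.int64(12)), (276, np.int64(-62), np.int64(-27), np.int64(12))]
```

Depth shows the finger faces at ±22 mm, reaching below the pad's top, so they overlap the drawn pad with no force. Close further and see whether they meet resistance.

Request:
servo_tool:
  rows:
    - [[0,0,0,0,0.03],[0,0,0,0,0.025],[0,0,0,0,0.025],[0,0,0,0,0.025]]

```text
time_s: 8.07
eef_pos: [0.4327, 0.329, 0.0128]
tool_rot: [180.0, 0.0, -19.5]
force: [0.7, 0.6, 0.2]
opening: 0.0249
```

Run:
```python
from h import *
im,d=cams.get_image("wrist");cv2.imwrite("pics/w7.png",im);s=bot.read_state();print(s['eef_pos'],s['force'],s['opening'])
```

```text
[0.43265245 0.32898884 0.01281925] [-0.49957595  0.21234361 -0.25213282] 0.024921187078160868
```

View pics/w7.png

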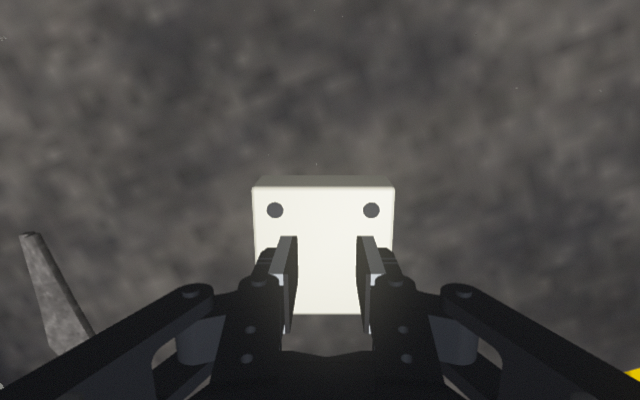

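Request:
servo_tool:
  rows:
    - [[0,0,0,0,0.01],[0,0,0,0,0],[0,0,0,0,0],[0,0,0,0,0],[0,0,0,0,0]]

```text
time_s: 8.53
eef_pos: [0.4326, 0.329, 0.0128]
tool_rot: [180.0, 0.0, -19.5]
force: [1.1, -0.5, 1.0]
opening: 0.0002
```

Run:
```python
from h import *
im,d=cams.get_image("side");cv2.imwrite("pics/s7.png",cv2.resize(im[270:350,230:330],None,fx=7,fy=7));s=bot.read_state();print(s['eef_pos'],s['force'],s['opening'])
im,d=cams.get_image("wrist");cv2.imwrite("pics/w8.png",im)
```

```text
[0.4326549  0.3289626  0.01279109] [-0.82375546 -0.55909328  0.00273145] 0.000469806579024795
```

View pics/s7.png

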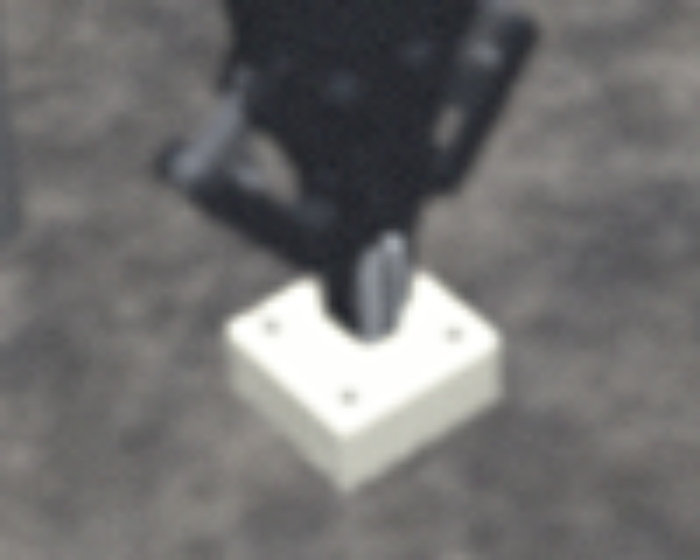

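View pics/w8.png

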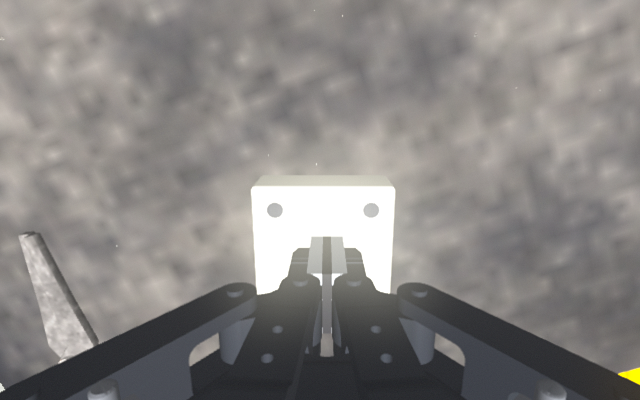

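Fully shut and still no contact. I'll raise the tool and measure where the tips really are relative to the TCP.

Request:
servo_tool:
  rows:
    - [[0,0,-0.03,0,0],[0,0,-0.06,0,0],[0,0,-0.09,0,0],[0,0,-0.09,0,0],[0,0,-0.09,0,0],[0,0,-0.09,0,0]]

```text
time_s: 9.13
eef_pos: [0.4324, 0.3286, 0.1025]
tool_rot: [180.0, 0.0, -19.6]
force: [-0.8, -0.3, 0.1]
opening: -0.0003
```

```bash
cat > tips.py <<'E'
from h import *
from scipy.spatial.transform import Rotation as R
import sys
m=cams.camera_model("wrist");s=bot.read_state();im,d=cams.get_image("wrist");cv2.imwrite(sys.argv[1],im)
P,uv=pts(m,d,np.ones((400,640),bool))
T=R.from_euler('xyz',s['tool_rot'],degrees=True); L=T.inv().apply(P-s['eef_pos'])*1000
h=s['eef_pos'][2]*1000
k=(abs(L[:,0])<14)&(abs(L[:,1])<55)&(L[:,2]<min(h-28,40))&(L[:,2]>-40)
q=L[k]; i=np.argsort(-q[:,2])[:2000]
print(s['eef_pos'],s['opening'],"tip z max",np.sort(q[:,2])[::-1][[0,5,20,50,100,200]].round(1))
hh,e=np.histogram(q[:,2],bins=np.arange(-40,41,2));print(dict(zip(e[:-1],hh)))
E
python3 tips.py pics/w9.png
```

```text
[0.43243152 0.32860272 0.10252637] -0.00025349882608419747 tip z max [-15.2 -15.8 -16.6 -18.1 -19.7 -21.4]
{np.int64(-40): np.int64(188), np.int64(-38): np.int64(168), np.int64(-36): np.int64(152), np.int64(-34): np.int64(187), np.int64(-32): np.int64(140), np.int64(-30): np.int64(174), np.int64(-28): np.int64(129), np.int64(-26): np.int64(141), np.int64(-24): np.int64(114), np.int64(-22): np.int64(127), np.int64(-20): np.int64(67), np.int64(-18): np.int64(43), np.int64(-16): np.int64(7), np.int64(-14): np.int64(0), np.int64(-12): np.int64(0), np.int64(-10): np.int64(0), np.int64(-8): np.int64(0), np.int64(-6): np.int64(0), np.int64(-4): np.int64(0), np.int64(-2): np.int64(0), np.int64(0): np.int64(0), np.int64(2): np.int64(0), np.int64(4): np.int64(0), np.int64(6): np.int64(0), np.int64(8): np.int64(0), np.int64(10): np.int64(0), np.int64(12): np.int64(0), np.int64(14): np.int64(0), np.int64(16): np.int64(0), np.int64(18): np.int64(0), np.int64(20): np.int64(0), np.int64(22): np.int64(0), np.int64(24): np.int64(0), np.int64(26): np.int64(0), np.int64(28): np.int64(0), np.int64(30): np.int64(0), np.int64(32): np.int64(0), np.int64(34): np.int64(0), np.int64(36): np.int64(0), np.int64(38): np.int64(0)}
```

View pics/w9.png

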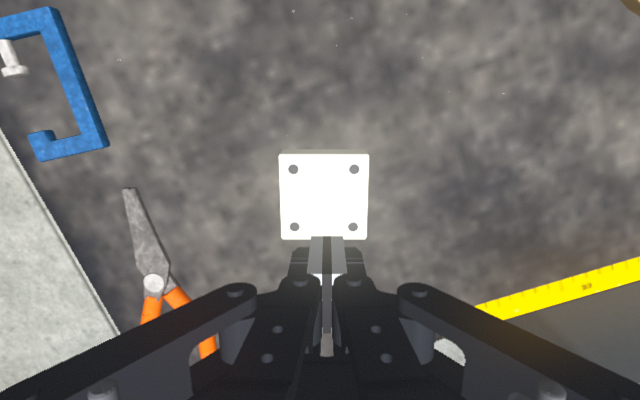

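Measured from the wrist depth, the shut tips are about 15 mm behind the reported TCP, not 11 mm ahead. That puts them about 26 mm higher than stated, so they closed just above the pad. I'll recalibrate with the jaws near 65–70 mm open, and also check the sideways offset.

Request:
servo_tool:
  rows:
    - [[0,0,0,0,0.066],[0,0,0,0,0.066],[0,0,0,0,0.066],[0,0,0,0,0.066],[0,0,0,0,0.066],[0,0,0,0,0.066],[0,0,0,0,0.066],[0,0,0,0,0.066]]

```text
time_s: 9.85
eef_pos: [0.4327, 0.329, 0.1029]
tool_rot: [180.0, -0.0, -19.5]
force: [0.3, -0.3, 0.3]
opening: 0.066
```

```bash
cat >> tips.py <<'E'
for sg in (-1,1):
    f=q[(q[:,1]*sg>0)&(q[:,2]>-45)]; print(sg,"x",np.percentile(f[:,0],[2,98]).round(1),"y",np.percentile(f[:,1],[2,98]).round(1),"zmax",np.sort(f[:,2])[::-1][[0,10,40]].round(1))
E
python3 tips.py pics/w10.png
python3 - <<'E'
from h import *
s=bot.read_state();ms=cams.camera_model("side");im,d=cams.get_image("side");cv2.imwrite("pics/s10.png",cv2.resize(im[200:350,200:360],None,fx=4,fy=4))
P,uv=pts(ms,d,np.ones((400,640),bool)); k=(np.hypot(P[:,0]-s['eef_pos'][0],P[:,1]-s['eef_pos'][1])<.06)&(P[:,2]>.04)&(P[:,2]<.25)
print("side: lowest gripper z",np.sort(P[k,2])[:60:6].round(3),"TCP",s['eef_pos'])
E
```

```text
[0.4327081  0.3290418  0.10285149] 0.06597306033501699 tip z max [-18.5 -19.1 -19.7 -20.4 -21.4 -23.1]
{np.int64(-40): np.int64(332), np.int64(-38): np.int64(308), np.int64(-36): np.int64(298), np.int64(-34): np.int64(284), np.int64(-32): np.int64(277), np.int64(-30): np.int64(253), np.int64(-28): np.int64(221), np.int64(-26): np.int64(200), np.int64(-24): np.int64(120), np.int64(-22): np.int64(102), np.int64(-20): np.int64(37), np.int64(-18): np.int64(0), np.int64(-16): np.int64(0), np.int64(-14): np.int64(0), np.int64(-12): np.int64(0), np.int64(-10): np.int64(0), np.int64(-8): np.int64(0), np.int64(-6): np.int64(0), np.int64(-4): np.int64(0), np.int64(-2): np.int64(0), np.int64(0): np.int64(0), np.int64(2): np.int64(0), np.int64(4): np.int64(0), np.int64(6): np.int64(0), np.int64(8): np.int64(0), np.int64(10): np.int64(0), np.int64(12): np.int64(0), np.int64(14): np.int64(0), np.int64(16): np.int64(0), np.int64(18): np.int64(0), np.int64(20): np.int64(0), np.int64(22): np.int64(0), np.int64(24): np.int64(0), np.int64(26): np.int64(0), np.int64(28): np.int64(0), np.int64(30): np.int64(0), np.int64(32): np.int64(0), np.int64(34): np.int64(0), np.int64(36): np.int64(0), np.int64(38): np.int64(0)}
-1 x [-9.7 11.8] y [-45.2 -32.1] zmax [-18.8 -19.6 -21.1]
1 x [-9.7 11.7] y [33.3 46.6] zmax [-18.5 -19.7 -20.9]
side: lowest gripper z [0.12  0.122 0.123 0.125 0.126 0.127 0.128 0.129 0.129 0.13 ] TCP [0.43270013 0.32903229 0.10285496]
```

View pics/s10.png

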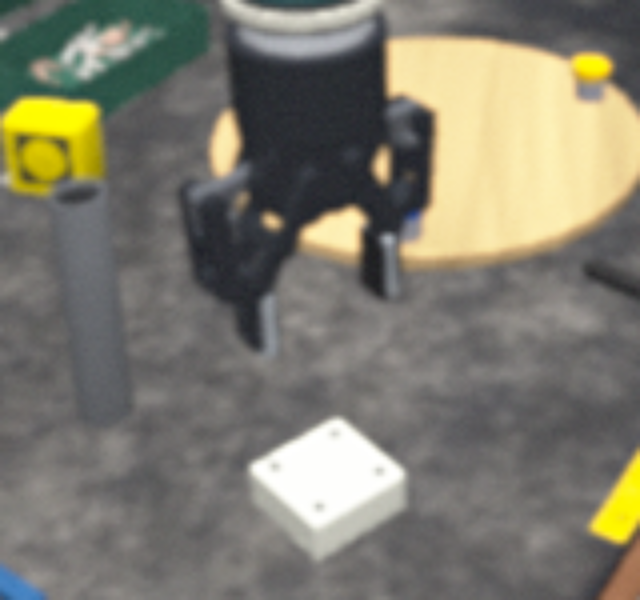

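Both cameras agree: at 66 mm opening the tips are about 18 mm above the reported TCP, and the sideways offset is about 1 mm. The pad is undisturbed. I'll descend again with the corrected height in two steps, watching the force.

Request:
servo_tool:
  rows:
    - [[0,0,0.03,0,0.078],[0,0,0.06,0,0.078],[0,0,0.08,0,0.078],[0,0,0.095,0,0.078],[0,0,0.105,0,0.078],[0,0,0.11,0,0.078],[0,0,0.114,0,0.078],[0,0,0.114,0,0.078]]

```text
time_s: 10.62
eef_pos: [0.4327, 0.3292, -0.0112]
tool_rot: [180.0, 0.0, -19.5]
force: [-0.6, -0.5, -0.6]
opening: 0.0783
```

Request:
servo_tool:
  rows:
    - [[0,0,0,0,0.06],[0,0,0,0,0.05],[0,0,0,0,0.045],[0,0,0,0,0.045],[0,0,0,0,0.045],[0,0,0,0,0.045]]
  grip_force: 40

```text
time_s: 11.12
eef_pos: [0.4334, 0.3297, -0.01]
tool_rot: [-179.9, -0.1, -19.5]
force: [-0.6, -0.1, 7.3]
opening: 0.059
```

Request:
servo_tool:
  rows:
    - [[0,0,-0.02,0,0.045],[0,0,-0.05,0,0.045],[0,0,-0.09,0,0.045],[0,0,-0.13,0,0.045],[0,0,-0.16,0,0.045],[0.025,0.028,-0.16,0,0.045],[0.05,0.056,-0.16,0,0.045],[0.075,0.084,-0.16,0,0.045]]

```text
time_s: 11.78
eef_pos: [0.4755, 0.2238, 0.1498]
tool_rot: [-180.0, -0.1, -19.4]
force: [1.5, -1.1, -2.3]
opening: 0.0589
```

Request:
servo_tool:
  rows:
    - [[0.025,0.028,0,0,0.045],[0.05,0.056,0,0,0.045],[0.075,0.084,0,0,0.045],[0.1,0.112,0,0,0.045],[0.125,0.14,0,0,0.045],[0.15,0.168,0,0,0.045],[0.175,0.196,0,0,0.045],[0.2,0.222,0,0,0.045]]

```text
time_s: 12.45
eef_pos: [0.5893, -0.0538, 0.1488]
tool_rot: [180.0, 0.0, -19.6]
force: [0.7, 0.3, -1.7]
opening: 0.059
```

Run:
```python
from h import *
print(bot.read_state()['eef_pos'],bot.read_state()['opening'],tomove([.607,-.091,.15]))
```

```text
[ 0.58927086 -0.05380315  0.14876431] 0.0590406583737543 [ 0.02917621  0.0290978  -0.00123351]
```

Request:
servo_tool:
  rows:
    - [[0.028,0.029,0,0,0.045],[0.028,0.029,0,0,0.045],[0.028,0.029,0,0,0.045],[0.028,0.029,0.04,0,0.045],[0.028,0.029,0.08,0,0.045],[0.028,0.029,0.1,0,0.045],[0.028,0.029,0.1,0,0.045],[0.028,0.029,0.1,0,0.045]]

```text
time_s: 13.12
eef_pos: [0.6051, -0.0865, 0.0481]
tool_rot: [180.0, 0.2, -19.4]
force: [-0.8, 1.2, -1.0]
opening: 0.0593
```

Run:
```python
from h import *
print(bot.read_state()['eef_pos'],bot.read_state()['opening'],tomove([.606,-.091,.003]))
im,d=cams.get_image("wrist");cv2.imwrite("pics/w11.png",im)
```

```text
[ 0.60510323 -0.08649541  0.04807354] 0.059265749164146606 [0.00247573 0.00394882 0.04506658]
```

View pics/w11.png

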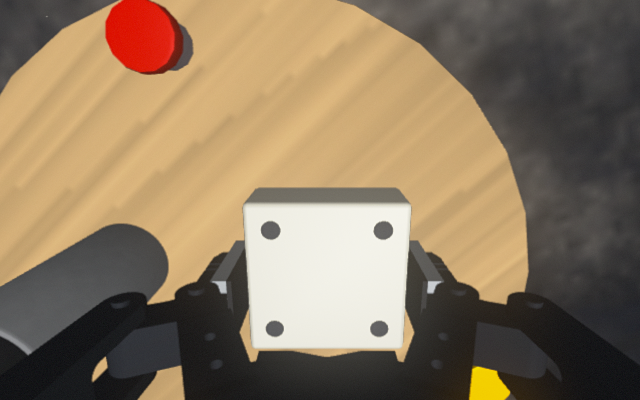

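The pad is held square at (328,277), between red (143,35) and yellow (490,385), with the wide pipe clear on the left. Lower and release.

Request:
servo_tool:
  rows:
    - [[0.002,0.004,0.015,0,0.045],[0.002,0.004,0.028,0,0.045],[0.002,0.004,0.036,0,0.045],[0.002,0.004,0.041,0,0.045],[0.002,0.004,0.044,0,0.045],[0.002,0.004,0.045,0,0.045],[0.002,0.004,0.045,0,0.045]]

```text
time_s: 13.75
eef_pos: [0.6067, -0.0924, 0.0037]
tool_rot: [-180.0, 0.0, -19.5]
force: [1.6, 0.7, -1.5]
opening: 0.0591
```

Request:
servo_tool:
  rows:
    - [[0,0,0,0,0.065],[0,0,0,0,0.075],[0,0,0,0,0.08],[0,0,0,0,0.08],[0,0,-0.03,0,0.08],[0,0,-0.07,0,0.08],[0,0,-0.11,0,0.085],[0,0,-0.15,0,0.085]]

```text
time_s: 14.42
eef_pos: [0.6063, -0.0924, 0.1556]
tool_rot: [180.0, 0.0, -19.5]
force: [0.6, 0.3, -0.8]
opening: 0.0847
```

Request:
servo_tool:
  rows:
    - [[-0.03,0,-0.03,0,0.085],[-0.05,0,-0.03,0,0.085],[-0.05,0,-0.03,0,0.085]]

```text
time_s: 14.67
eef_pos: [0.5578, -0.0744, 0.1866]
tool_rot: [-180.0, -0.1, -19.5]
force: [0.1, 0.2, -0.6]
opening: 0.0851
```

Run:
```python
from h import *
s=bot.read_state();print(s['eef_pos'],s['tool_rot'],tomove([.5985,-.334,.15]))
m=cams.camera_model("wrist");im,d=cams.get_image("wrist");cv2.imwrite("pics/w12.png",im)
```

```text
[ 0.55775993 -0.07435668  0.18656232] [-1.79967559e+02 -1.32465235e-01 -1.94568965e+01] [0.12481521 0.23126611 0.03672004]
```

View pics/w12.png

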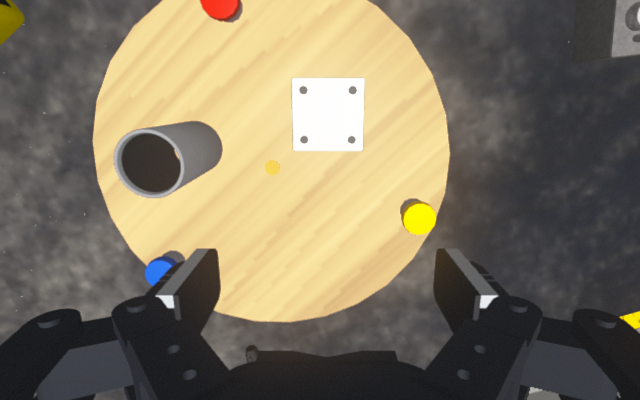

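The pad lies flat at (328,115), with red at (220,5), yellow at (420,218) and blue at (160,271). I'll measure it now and size the move to the weight.

```bash
cat > chk.py <<'E'
from h import *
def blob(m,im,lo,hi,z,win,mn=30):
    hsv=cv2.cvtColor(im,cv2.COLOR_BGR2HSV);k=cv2.inRange(hsv,lo,hi)
    w=np.zeros_like(k);x0,y0,x1,y1=win;w[y0:y1,x0:x1]=255
    n,l,st,c=cv2.connectedComponentsWithStats(k&w); i=1+st[1:,4].argmax(); return c[i],plane(m,c[i],z)[0],st[i]
E
python3 - <<'E'
from chk import *
m=cams.camera_model("wrist");im=cv2.imread("pics/w12.png")
print(bot.read_state()['eef_pos'])
p=blob(m,im,(0,0,190),(180,40,255),.037,(270,60,390,170));y=blob(m,im,(24,120,100),(34,255,255),.042,(395,195,445,240));b=blob(m,im,(105,120,80),(125,255,255),.042,(140,245,200,300))
for q in (p,y,b):print(q)
print("pad-y",np.linalg.norm((p[1]-y[1])[:2]),"pad-b",np.linalg.norm((p[1]-b[1])[:2]),"y-b",np.linalg.norm((y[1]-b[1])[:2]))
E
```

```text
[ 0.55881632 -0.07516282  0.18546656]
(array([327.62514899, 113.719706  ]), array([ 0.60908471, -0.09452073,  0.037     ]), array([ 292,   78,   73,   73, 5034], dtype=int32))
(array([419.31163955, 218.80225282]), array([ 0.49780401, -0.14030747,  0.042     ]), array([403, 204,  33,  31, 799], dtype=int32))
(array([157.69391635, 269.38022814]), array([0.53049956, 0.09701239, 0.042     ]), array([145, 257,  31,  30, 526], dtype=int32))
pad-y 0.1203321250410898 pad-b 0.20702792384586177 y-b 0.23956150179454933
```

Request:
servo_tool:
  rows:
    - [[0.016,0.029,0,-3,0.055],[0.031,0.058,0,-6,0.055],[0.047,0.087,0,-6,0.055],[0.062,0.116,0,-6,0.055],[0.078,0.145,0,-6,0.055],[0.094,0.174,0,-6,0.055],[0.104,0.192,0,-6,0.055],[0.104,0.192,0,-6,0.055]]

```text
time_s: 15.38
eef_pos: [0.5924, -0.2989, 0.1823]
tool_rot: [179.8, 0.0, -14.0]
force: [-0.5, -0.4, -0.0]
opening: 0.0552
```

Request:
servo_tool:
  rows:
    - [[0,0,0,0,0.055],[0,0,0,0,0.055]]

```text
time_s: 15.55
eef_pos: [0.5934, -0.2905, 0.1828]
tool_rot: [-179.9, 0.1, -13.5]
force: [-0.4, 1.3, 0.6]
opening: 0.0547
```

Run:
```python
from h import *
s=bot.read_state();print(s['eef_pos'],s['tool_rot'])
m=cams.camera_model("wrist");im,d=cams.get_image("wrist");cv2.imwrite("pics/w13.png",im);np.save("/tmp/w13.npy",d)
print(proj(m,[[.5985,-.334,.048]]))
```

```text
[ 0.59341626 -0.2905477   0.18283358] [-1.79939937e+02  8.23651046e-02 -1.35082157e+01]
[[376.2739107  162.40036496]]
```

View pics/w13.png

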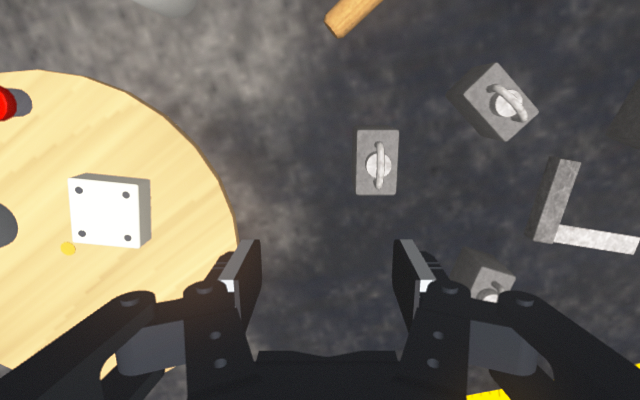

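The weight's block centre is at (377,162), against (376,162) predicted. Its sides are square with the jaws, and its neighbours at (505,103) and (488,285) are clear.

Request:
servo_tool:
  rows:
    - [[0.015,0.041,0,0,0.055],[0.015,0.041,0,0,0.055],[0.015,0.041,0.04,0,0.055],[0.015,0.041,0.08,0,0.055],[0.015,0.041,0.11,0,0.055],[0.015,0.041,0.11,0,0.055],[0.015,0.041,0.11,0,0.055]]

```text
time_s: 16.18
eef_pos: [0.5978, -0.3331, 0.0726]
tool_rot: [-179.9, 0.2, -13.5]
force: [0.9, -0.9, 0.1]
opening: 0.0549
```

Run:
```python
from h import *
s=bot.read_state();print(s['eef_pos'],tomove([.598,-.334,-.004]))
m=cams.camera_model("wrist");im,d=cams.get_image("wrist");cv2.imwrite("pics/w14.png",im)
print(proj(m,[[.5985,-.334,.048]]))
```

```text
[ 0.59776401 -0.33305508  0.0725939 ] [0.000711   0.00095897 0.07659079]
[[326.75600126 224.59364669]]
```

View pics/w14.png

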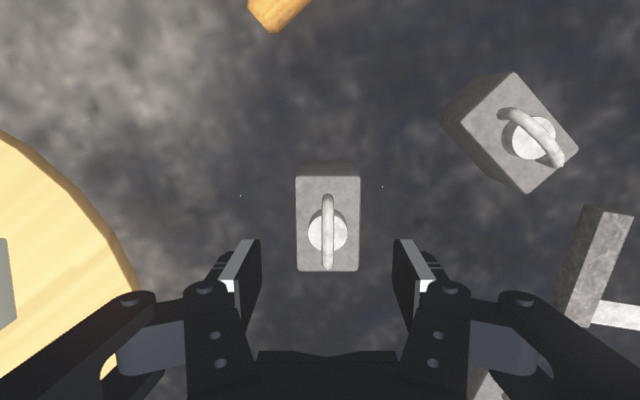

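The weight is centred between the jaws at (328,223). I'll go down and grip harder, since it's iron.

Request:
servo_tool:
  rows:
    - [[0,0.001,0.03,0,0.055],[0,0.001,0.055,0,0.055],[0,0.001,0.068,0,0.055],[0,0.001,0.076,0,0.055],[0,0.001,0.076,0,0.055],[0,0.001,0.076,0,0.055],[0,0.001,0.076,0,0.03],[0,0.001,0.076,0,0.02]]
  grip_force: 80

```text
time_s: 16.9
eef_pos: [0.6001, -0.3351, 0.0003]
tool_rot: [-179.9, -0.2, -13.5]
force: [4.7, 0.3, -3.5]
opening: 0.034
```

Request:
servo_tool:
  rows:
    - [[0,0,0,0,0.02],[0,0,0,0,0.02],[0,0,0,0,0.02],[0,0,0,0,0.02],[0,0,0,0,0.02]]

```text
time_s: 17.32
eef_pos: [0.6001, -0.3353, 0.0003]
tool_rot: [-180.0, -0.2, -13.5]
force: [-0.2, 2.9, 5.0]
opening: 0.034
```

Request:
servo_tool:
  rows:
    - [[0,0,-0.02,0,0.02],[0,0,-0.05,0,0.02],[0,0,-0.085,0,0.02],[0,0,-0.12,0,0.02],[0,-0.02,-0.12,0,0.02],[-0.008,-0.05,-0.12,0,0.02],[-0.015,-0.08,-0.12,0,0.02],[-0.02,-0.11,-0.12,0,0.02]]

```text
time_s: 17.98
eef_pos: [0.6027, -0.2231, 0.1173]
tool_rot: [180.0, 0.1, -13.6]
force: [-0.3, 0.3, -7.5]
opening: 0.0339
```

Request:
servo_tool:
  rows:
    - [[-0.007,-0.03,0,0,0.02],[-0.014,-0.06,0,0,0.02],[-0.021,-0.09,0,0,0.02],[-0.027,-0.115,0,0,0.02],[-0.029,-0.125,0,0,0.02],[-0.029,-0.127,0,0,0.02],[-0.029,-0.127,0,0,0.02],[-0.029,-0.127,0,0,0.02]]

```text
time_s: 18.65
eef_pos: [0.6055, -0.0958, 0.1175]
tool_rot: [179.9, 0.0, -13.6]
force: [0.2, -1.3, -6.3]
opening: 0.0344
```

Run:
```python
from h import *
s=bot.read_state();print(s['eef_pos'],s['force'],tomove([.608,-.093,.0385]))
m=cams.camera_model("wrist");im,d=cams.get_image("wrist");cv2.imwrite("pics/w15.png",im)
im,d=cams.get_image("side");cv2.imwrite("pics/s15.png",cv2.resize(im[120:280,220:400],None,fx=4,fy=4))
```

```text
[ 0.60551002 -0.09583076  0.1175478 ] [ 0.19322861 -1.31652188 -6.34302961] [ 0.00179054 -0.00346178  0.07904162]
```

View pics/w15.png

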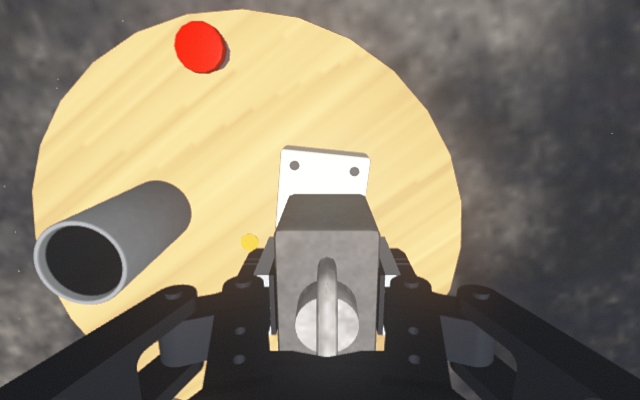

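View pics/s15.png

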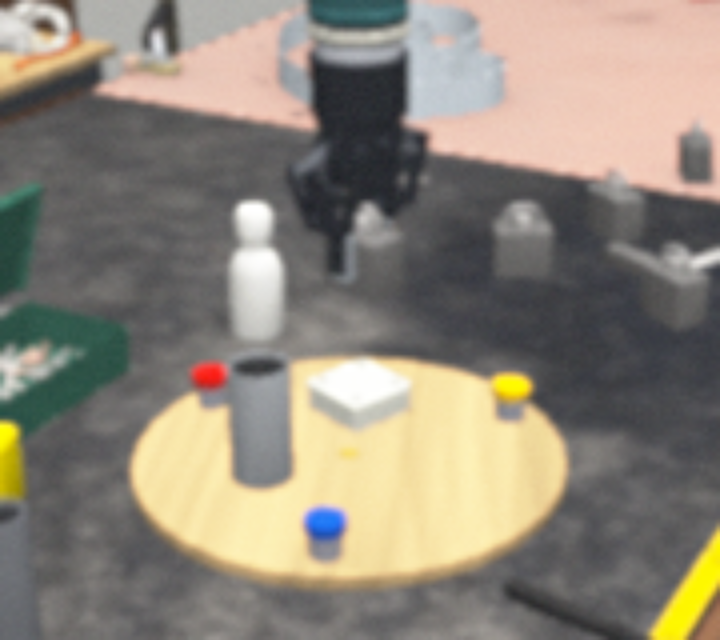

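Run:
```python
from h import *
from scipy.spatial.transform import Rotation as R
m=cams.camera_model("wrist");s=bot.read_state();im,d=cams.get_image("wrist")
T=R.from_euler('xyz',s['tool_rot'],degrees=True)
P=plane(m,[[275,233],[327,233],[379,233]],s['eef_pos'][2]+.048);print((T.inv().apply(P-s['eef_pos'])*1000).round(1))
P,uv=pts(m,d,np.ones((400,640),bool));L=T.inv().apply(P-s['eef_pos'])*1000
for v in (215,236,245,260): print(v,L[(uv[:,1]==v)&(uv[:,0]==300)].round(1))
print(s['eef_pos'],tomove([.608,-.093,.0385]))
```

```text
[[ 24.2 -15.7 -48. ]
 [ 24.2   0.8 -48. ]
 [ 24.2  17.4 -48. ]]
215 [[ 25.7  -8.7 -34.2]]
236 [[ 23.3  -7.7 -48.2]]
245 [[ 20.4  -7.8 -48.7]]
260 [[ 15.3  -7.8 -48.9]]
[ 0.6056001  -0.09626825  0.11764406] [ 0.00158487 -0.0035936   0.07915683]
```

The weight's centre sits about 2.5 mm behind the TCP along tool x, and I'll compensate for that.

Request:
servo_tool:
  rows:
    - [[0.004,-0.004,0.03,0,0.02],[0.004,-0.004,0.055,0,0.02],[0.004,-0.004,0.065,0,0.02],[0.004,-0.004,0.072,0,0.02],[0.004,-0.004,0.075,0,0.02],[0.004,-0.004,0.077,0,0.02],[0.004,-0.004,0.079,0,0.02],[0.004,-0.004,0.079,0,0.02]]

```text
time_s: 19.47
eef_pos: [0.6114, -0.0912, 0.0397]
tool_rot: [-180.0, -0.1, -13.6]
force: [-0.4, 0.5, -7.3]
opening: 0.0341
```

Run:
```python
from h import *
s=bot.read_state();print(s['eef_pos'],s['force'])
im,d=cams.get_image("wrist");cv2.imwrite("pics/w16.png",im)
```

```text
[ 0.61143312 -0.0911922   0.03966143] [-0.35904659  0.46477593 -7.29295985]
```

View pics/w16.png

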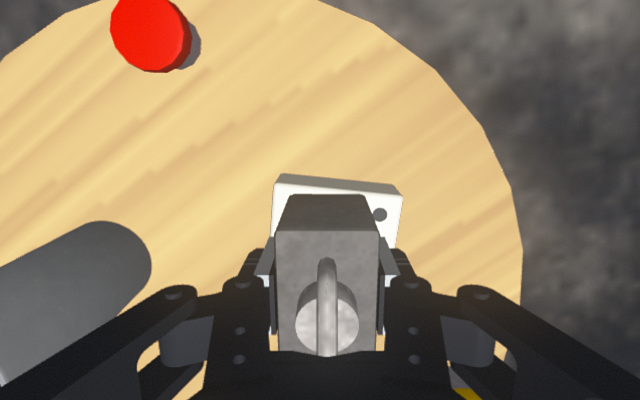

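Run:
```python
from h import *
from scipy.spatial.transform import Rotation as R
m=cams.camera_model("wrist");s=bot.read_state();im,d=cams.get_image("wrist")
c=im[165:265,255:415];cv2.imwrite("pics/w17.png",cv2.resize(c,None,fx=5,fy=5,interpolation=cv2.INTER_CUBIC))
P,uv=pts(m,d,np.ones((400,640),bool));T=R.from_euler('xyz',s['tool_rot'],degrees=True);L=T.inv().apply(P-s['eef_pos'])*1000
k=(abs(P[:,2]-.0365)<.004)&(uv[:,0]>262)&(uv[:,0]<410)&(uv[:,1]<262)&(uv[:,1]>175)
print(k.sum(),cv2.minAreaRect(L[k][:,:2].astype(np.float32)))
k=(abs(L[:,1])<20)&(L[:,2]<-5)&(L[:,2]>-46)&(L[:,0]>20); print("front face x",np.median(L[k,0]),np.percentile(L[k,1],[2,98]))
```

```text
2602 ((13.5155611038208, 4.800703048706055), (26.676387786865234, 60.03147888183594), 5.996504306793213)
front face x 25.631397189832317 [-15.22505676  16.67761144]
```

View pics/w17.png

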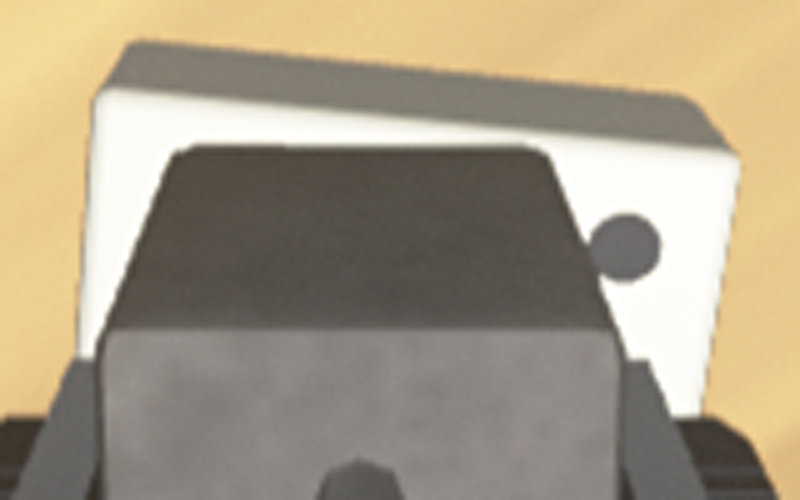

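Pad centre is (−3.0, 3.1) mm and block centre (−1.9, 0.8) mm in tool axes. I'll nudge by (−1, +2) mm, lower 2 mm and release.

Request:
servo_tool:
  rows:
    - [[-0.001,0.002,0,0,0.02],[-0.001,0.002,0.001,0,0.02],[-0.001,0.002,0.002,0,0.02],[-0.001,0.002,0.002,0,0.02],[-0.001,0.002,0.002,0,0.02],[-0.001,0.002,0.002,0,0.02]]

```text
time_s: 20.07
eef_pos: [0.6094, -0.0931, 0.0373]
tool_rot: [180.0, -0.0, -13.6]
force: [-2.0, -1.0, -1.4]
opening: 0.0341
```

Request:
servo_tool:
  rows:
    - [[0,0,0,0,0.038],[0,0,0,0,0.045],[0,0,0,0,0.055],[0,0,0,0,0.06],[0,0,-0.01,0,0.06],[0,0,-0.04,0,0.06],[0,0,-0.08,0,0.06],[0,0,-0.12,0,0.06]]

```text
time_s: 20.73
eef_pos: [0.6087, -0.0925, 0.1582]
tool_rot: [180.0, 0.1, -13.5]
force: [0.6, 0.5, 0.8]
opening: 0.06
```

Request:
servo_tool:
  rows:
    - [[-0.03,-0.02,-0.03,0,0.06],[-0.06,-0.05,-0.05,0,0.06],[-0.06,-0.05,-0.05,0,0.06],[-0.06,-0.05,-0.05,0,0.06]]

```text
time_s: 21.07
eef_pos: [0.5628, -0.0264, 0.2101]
tool_rot: [-179.9, -0.3, -13.2]
force: [-0.3, 0.6, -0.2]
opening: 0.0597
```

Run:
```python
from h import *
s=bot.read_state();print(s['eef_pos'],s['tool_rot'])
m=cams.camera_model("wrist");im,d=cams.get_image("wrist");cv2.imwrite("pics/w18.png",im)
P,uv=pts(m,d,np.ones((400,640),bool))
k=(abs(P[:,2]-.085)<.003)&(np.hypot(P[:,0]-.608,P[:,1]+.093)<.04);print("wt top",P[k,2].mean(),cv2.minAreaRect((P[k][:,:2]*1000).astype(np.float32)))
print(tomove([.594,.3255,.23]))
```

```text
[ 0.56283933 -0.02642547  0.21013711] [-179.8854795    -0.25037154  -13.23838749]
wt top 0.08513515119601893 ((607.54296875, -93.08203887939453), (35.17344665527344, 54.37321472167969), 76.60346984863281)
[-0.05185258 -0.35180772 -0.02130585]
```

View pics/w18.png

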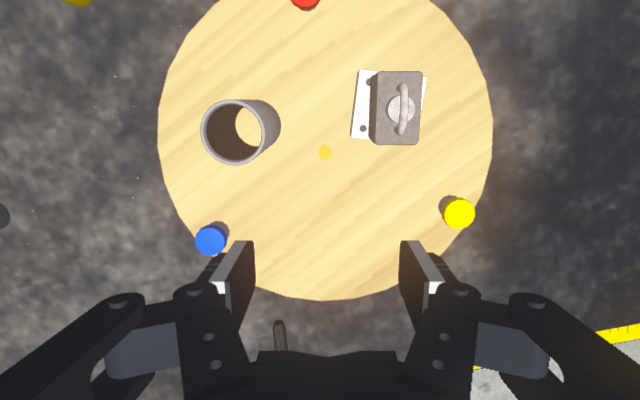

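The weight stands on the pad at (397,107): top face z 0.085, centre (0.6075, −0.0931). The slim pipe is last.

Request:
servo_tool:
  rows:
    - [[-0.006,-0.04,-0.02,0,0.07],[-0.012,-0.08,-0.02,0,0.07],[-0.018,-0.12,-0.02,0,0.07],[-0.024,-0.16,-0.02,0,0.07],[-0.03,-0.2,-0.02,0,0.07],[-0.036,-0.24,-0.02,0,0.07],[-0.04,-0.27,-0.02,0,0.07],[-0.04,-0.27,-0.02,0,0.07]]

```text
time_s: 21.78
eef_pos: [0.5862, 0.2493, 0.2254]
tool_rot: [-179.8, 0.2, -13.1]
force: [-0.1, 1.2, -0.6]
opening: 0.0702
```

Request:
servo_tool:
  rows:
    - [[0,0,0,0,0.07],[0,0,0,0,0.07]]

```text
time_s: 21.95
eef_pos: [0.5877, 0.2398, 0.2255]
tool_rot: [179.9, 0.1, -13.7]
force: [0.9, -0.3, 0.4]
opening: 0.0703
```

Run:
```python
from h import *
s=bot.read_state();print(s['eef_pos'],s['tool_rot'])
m=cams.camera_model("wrist");im,d=cams.get_image("wrist");cv2.imwrite("pics/w19.png",im)
P,uv=pts(m,d,np.ones((400,640),bool))
k=(abs(P[:,2]-.15)<.006)&(np.hypot(P[:,0]-.594,P[:,1]-.325)<.04);print(k.sum(),cv2.minAreaRect((P[k][:,:2]*1000).astype(np.float32)))
print(tomove([.594,.3255,.2]))
```

```text
[0.58771785 0.23976726 0.22552061] [ 1.79865384e+02  5.39870754e-02 -1.36564861e+01]
924 ((592.630859375, 326.8122863769531), (31.132831573486328, 31.794355392456055), 27.990129470825195)
[-0.01449999 -0.08540543  0.02565482]
```

View pics/w19.png

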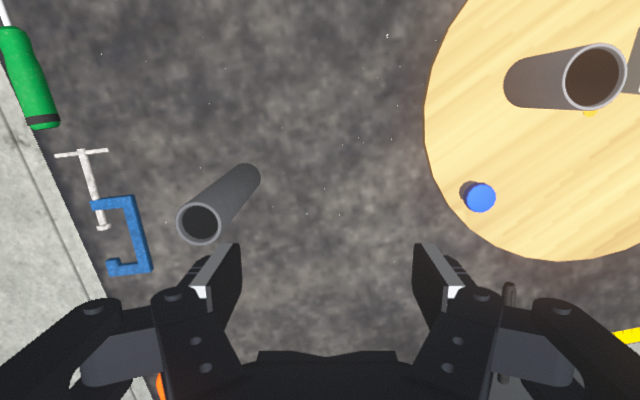

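The slim pipe's rim is at (199,223), which gives (0.593, 0.3265).

Request:
servo_tool:
  rows:
    - [[-0.008,-0.043,0,0,0.075],[-0.016,-0.086,0,0,0.075],[-0.016,-0.086,0,0,0.075],[-0.016,-0.086,0,0,0.075],[-0.016,-0.086,0.025,0,0.075],[-0.016,-0.086,0.025,0,0.075]]

```text
time_s: 22.5
eef_pos: [0.5909, 0.325, 0.1979]
tool_rot: [179.7, 0.2, -13.7]
force: [-0.1, -1.3, -1.8]
opening: 0.0748
```

Run:
```python
from h import *
s=bot.read_state();print(s['eef_pos'])
m=cams.camera_model("wrist");im,d=cams.get_image("wrist")
P,uv=pts(m,d,np.ones((400,640),bool))
k=(abs(P[:,2]-.15)<.006)&(np.hypot(P[:,0]-.594,P[:,1]-.325)<.04);print(k.sum(),cv2.minAreaRect((P[k][:,:2]*1000).astype(np.float32)))
print(tomove([.5925,.3265,.08]))
```

```text
[0.59088322 0.3249873  0.19787173]
1081 ((592.3466796875, 327.30743408203125), (31.445756912231445, 32.09039306640625), 74.92739868164062)
[ 0.00123818 -0.00211359  0.11936936]
```

Request:
servo_tool:
  rows:
    - [[0.001,-0.002,0.02,0,0.075],[0.001,-0.002,0.05,0,0.075],[0.001,-0.002,0.085,0,0.075],[0.001,-0.002,0.11,0,0.075],[0.001,-0.002,0.118,0,0.075],[0.001,-0.002,0.118,0,0.075],[0.001,-0.002,0.118,0,0.04],[0.001,-0.002,0.118,0,0.02]]
  grip_force: 40

```text
time_s: 23.22
eef_pos: [0.5948, 0.3313, 0.0865]
tool_rot: [-179.8, -0.2, -13.6]
force: [-0.0, -0.0, 0.1]
opening: 0.0521
```

Request:
servo_tool:
  rows:
    - [[0,0,0,0,0.02],[0,0,0,0,0.02],[0,0,0,0,0.02],[0,0,0,0,0.02],[0,0,0,0,0.02],[0,0,0,0,0.02],[0,0,0,0,0.02],[0,0,0,0,0.02]]

```text
time_s: 23.88
eef_pos: [0.5943, 0.3306, 0.0861]
tool_rot: [-180.0, -0.1, -13.6]
force: [-0.8, -1.9, 5.9]
opening: 0.0314
```

Request:
servo_tool:
  rows:
    - [[0,0,-0.025,0,0.02],[0,0,-0.06,0,0.02],[0,0,-0.095,0,0.02],[0,0,-0.115,0,0.02],[0,0.03,-0.115,0,0.02],[0,0.068,-0.115,0,0.02],[0,0.106,-0.115,0,0.02],[0,0.144,-0.115,0,0.02]]

```text
time_s: 24.55
eef_pos: [0.5588, 0.1897, 0.1996]
tool_rot: [-180.0, -0.1, -13.5]
force: [0.4, -0.3, -1.7]
opening: 0.0316
```

Request:
servo_tool:
  rows:
    - [[0,0.038,0,0,0.02],[0,0.076,0,0,0.02],[0.001,0.114,0,0,0.02],[0.002,0.15,0,0,0.02],[0.002,0.18,0,0,0.02],[0.002,0.2,0,0,0.02],[0.002,0.215,0,0,0.02],[0.002,0.215,0,0,0.02]]

```text
time_s: 25.22
eef_pos: [0.5104, -0.0225, 0.1996]
tool_rot: [179.9, -0.1, -13.9]
force: [-0.2, 0.2, -1.6]
opening: 0.0312
```

Request:
servo_tool:
  rows:
    - [[0,0,0,0,0.02],[0,0,0,0,0.02]]

```text
time_s: 25.38
eef_pos: [0.5114, -0.0174, 0.1994]
tool_rot: [-180.0, -0.1, -13.5]
force: [-0.1, 1.2, -1.2]
opening: 0.031
```

Run:
```python
from h import *
s=bot.read_state();print(s['eef_pos'],tomove([.512,-.0195,.099]))
im,d=cams.get_image("side");cv2.imwrite("pics/s20.png",im)
```

```text
[ 0.51137093 -0.01740014  0.19938849] [0.00100229 0.00197559 0.10038798]
```

View pics/s20.png

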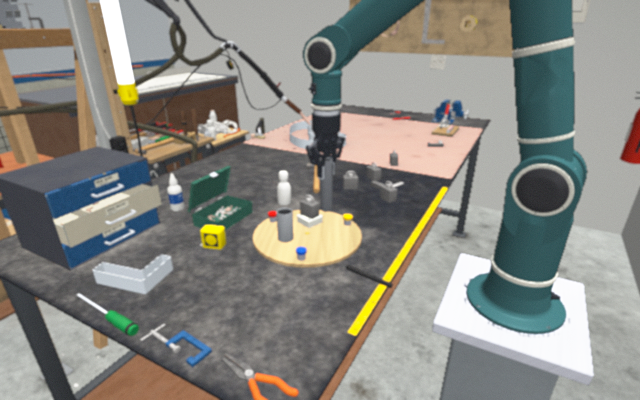

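The slim pipe is held vertical at (327,190), over the blue–yellow side. Lower it to TCP z 0.099.

Request:
servo_tool:
  rows:
    - [[0.001,0.002,0.025,0,0.02],[0.001,0.002,0.055,0,0.02],[0.001,0.002,0.08,0,0.02],[0.001,0.002,0.09,0,0.02],[0.001,0.002,0.096,0,0.02],[0.001,0.002,0.099,0,0.02],[0.001,0.002,0.1,0,0.02],[0.001,0.002,0.1,0,0.02]]

```text
time_s: 26.1
eef_pos: [0.5124, -0.0205, 0.0998]
tool_rot: [-180.0, -0.1, -13.5]
force: [-0.4, 0.1, -0.9]
opening: 0.0313
```

Run:
```python
from h import *
s=bot.read_state();print(s['eef_pos'],s['force'])
im,d=cams.get_image("side");cv2.imwrite("pics/s21.png",cv2.resize(im[140:280,220:400],None,fx=4,fy=4))
```

```text
[ 0.51239405 -0.02047165  0.0998016 ] [-0.42037437  0.06795197 -0.90221431]
```

View pics/s21.png

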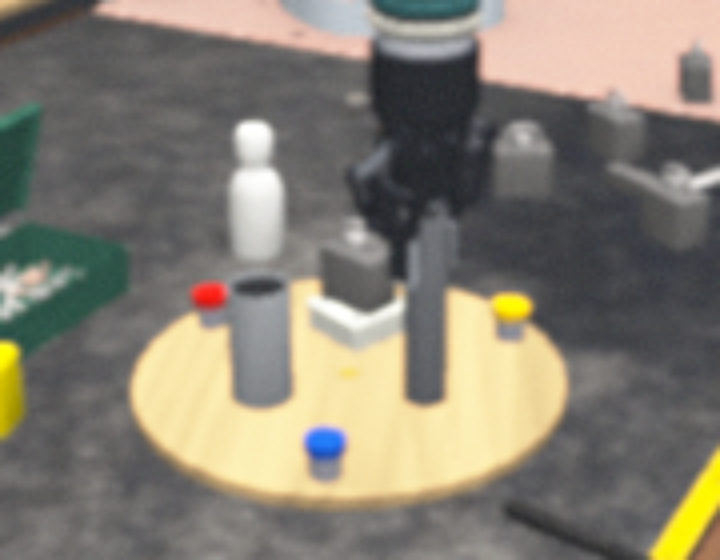

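The pipe's foot at (424,400) is on the board between blue and yellow, about 1.5 mm up. I'll ease it down and open gently.

Request:
servo_tool:
  rows:
    - [[0,0,0.001,0,0.02],[0,0,0.0015,0,0.02],[0,0,0.0015,0,0.02],[0,0,0.0015,0,0.034],[0,0,0.0015,0,0.038],[0,0,0.0015,0,0.045],[0,0,0.0015,0,0.055],[0,0,0.0015,0,0.065]]

```text
time_s: 26.82
eef_pos: [0.5114, -0.0208, 0.0973]
tool_rot: [180.0, 0.0, -13.5]
force: [-0.2, 0.1, 0.1]
opening: 0.0647
```

Request:
servo_tool:
  rows:
    - [[0,0,0,0,0.07],[0,0,-0.02,0,0.07],[0,0,-0.05,0,0.07],[0,0,-0.09,0,0.07],[0,0,-0.13,0,0.07],[0,0,-0.15,0,0.07],[0,0,-0.15,0,0.07],[0,0,-0.15,0,0.07]]

```text
time_s: 27.48
eef_pos: [0.512, -0.0208, 0.2485]
tool_rot: [-180.0, -0.2, -13.6]
force: [-0.2, -0.2, -0.2]
opening: 0.0696
```

Request:
servo_tool:
  rows:
    - [[0,0.04,0,0,0.07],[0,0.08,0,0,0.07],[0,0.12,0,0,0.07],[0,0.16,0,0,0.07],[0,0.2,0,0,0.07],[0,0.24,0,0,0.07],[0,0.28,0,0,0.07],[0,0.3,0,0,0.07]]

```text
time_s: 28.15
eef_pos: [0.4378, -0.3172, 0.2453]
tool_rot: [179.9, 0.2, -13.9]
force: [-0.1, -0.1, 0.5]
opening: 0.07
```

Request:
servo_tool:
  rows:
    - [[0,0,0,0,0.07],[0,0,0,0,0.07],[0,0,0,0,0.07],[0,0,0,0,0.07]]

```text
time_s: 28.48
eef_pos: [0.4415, -0.3106, 0.2464]
tool_rot: [-179.9, 0.1, -13.4]
force: [0.2, 0.4, -0.4]
opening: 0.07
```

Run:
```python
from chk import *
s=bot.read_state();print(s['eef_pos'])
im,d=cams.get_image("top");m=cams.camera_model("top");cv2.imwrite("pics/t22.png",cv2.resize(im[120:270,220:420],None,fx=4,fy=4))
ims,ds=cams.get_image("side");cv2.imwrite("pics/s22.png",cv2.resize(ims[140:280,200:380],None,fx=4,fy=4))
P,uv=pts(m,d,np.ones((400,640),bool))
def rect(z,c,r,t=.006):
    k=(abs(P[:,2]-z)<t)&(np.hypot(P[:,0]-c[0],P[:,1]-c[1])<r); rr=cv2.minAreaRect((P[k][:,:2]*1000).astype(np.float32)); print(z,k.sum(),np.round(P[k,2].mean(),4),rr); return np.array(rr[0])/1000
w=rect(.105,(.621,.028),.045);sl=rect(.164,(.511,-.02),.04);wt=rect(.087,(.608,-.093),.05,.004)
rect(.064,(.791,.149),.06);rect(.118,(.7755,-.201),.04)
R=np.array([.7164,-.0445]);B=np.array([.5243,.098]);Y=np.array([.498,-.138])
for n,q in (("wide",w),("slim",sl),("wt",wt)): print(n,[round(float(np.linalg.norm(q-a)),4) for a in (R,B,Y)])
```

```text
[ 0.44149598 -0.31061384  0.24643555]
0.105 50 0.1041 ((621.0999755859375, 28.49323081970215), (45.19928741455078, 46.62358474731445), 87.56595611572266)
0.164 33 0.1631 ((511.678466796875, -23.314477920532227), (27.626184463500977, 28.022722244262695), 89.36131286621094)
0.087 100 0.0864 ((608.852294921875, -93.92805480957031), (34.06631088256836, 53.84101867675781), 73.6678695678711)
0.064 175 0.0627 ((790.1890258789062, 149.23248291015625), (60.236812591552734, 38.37401580810547), 17.82246208190918)
0.118 72 0.1179 ((776.5469360351562, -200.4238739013672), (29.184907913208008, 29.156099319458008), 59.71799087524414)
wide [0.12, 0.1192, 0.2071]
slim [0.2058, 0.122, 0.1155]
wt [0.1184, 0.2097, 0.1193]
```

View pics/t22.png

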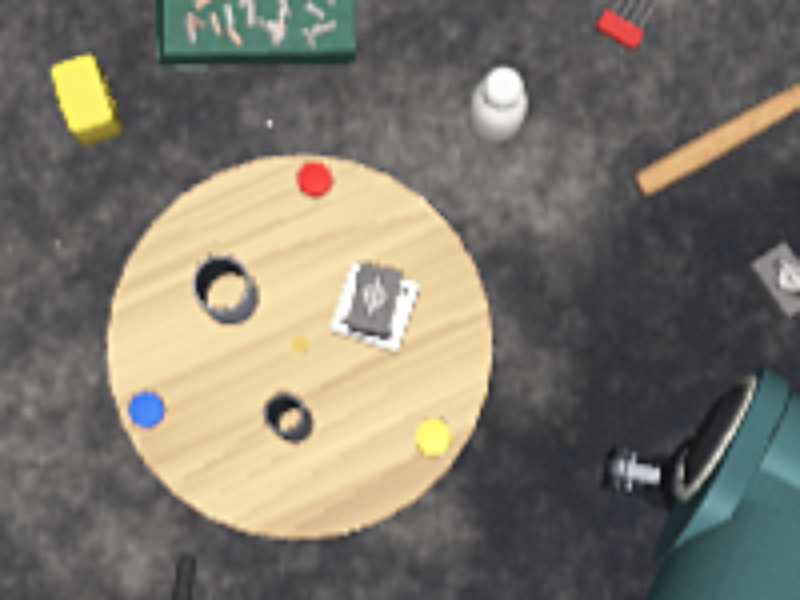

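View pics/s22.png

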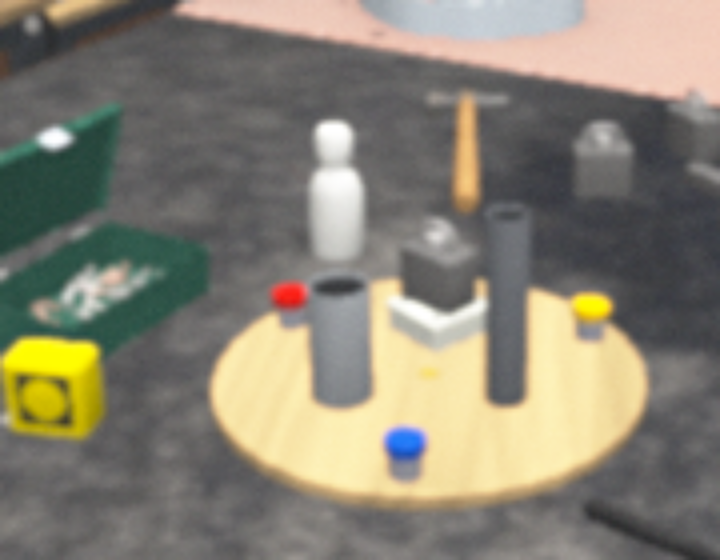

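The top crop shows the wide pipe at (226,290), the slim pipe at (289,417) and the weight on the pad at (375,300). All are upright at the middles of their sides, and the tape and bottle haven't moved. The distances are within 5 mm of nominal, and the gripper is well clear.

```bash
python3 -c "
from plant import bot
print(bot.sign_off())"
```

```text
the job is handed in; nothing more can be done
None
```

The job is handed in at about 28 s of robot time; the hand-in reports no verdict. Both pipes, the pad and the weight are in place on the board.

| Item | To red (mm) | To blue (mm) | To yellow (mm) | Target (mm) |
|---|---|---|---|---|
| Wide pipe | 120 | 119 | 207 | 120, 120, 208 |
| Slim pipe | 206 | 122 | 116 | 208, 120, 120 |
| Pad, before the weight went on | not measured | 207 | 120 | 120, 208, 120 |
| Weight on the pad | 118 | 210 | 119 | 120, 208, 120 |

- **Weight:** it is within about 2 mm of the pad's centre, and its top face is at z 0.085–0.086, which fits standing on the pad. I used the leftmost of the five lookalikes, confirmed in an enlarged crop.
- **Upright and clear:** everything looks upright in the last side view. The tape and bottle measured within about 1.5 mm of their first positions, and the gripper was well clear of everything.

**What failed or disagreed:**
- **First pad grasp:** it closed above the pad. Wrist and side depth put the fingertips about 15–19 mm behind the reported TCP, where the description says 11 mm ahead. I corrected the heights, and the second grasp held.
- **Yellow stop:** the first colour mask in the top view was poor. I took its position from the stop geometry instead, and a wrist picture agreed to 2–3 mm.

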